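Blend grinding media with the cased stirrer

ROBOT

A 7-joint arm with a two-finger parallel gripper is mounted at the origin on a cart in front of the work surface, level with it; the furniture and walls round the work are solid. World frame = base frame: x ahead of the robot, y to its left, z up, the work surface at z = 0. Lengths are in m, angles in rad, forces in N, time in s.
With the tool pointing down it reaches from about 0.4 to 0.85 m from the base axis. Payload 10.4 kg.
Tool frame: the origin (TCP) lies midway between the tips of the shut fingers; the grasp point (between the pads) lies hold_point_z behind it (hold_point_z is the distance from the TCP to the grasp point, in m); z points along the fingers, y is the line along which they close (so a half turn about z gives the same grasp; the last joint's range is limited). The gripper opens to 87 mm and grips with 3 to 60 N. Pads are 19 mm wide; open, the fingers measure 117 mm over their backs; the gripper's body (75 mm by 190 mm) begins 51 mm behind the grasp point.
Start: joints at [1.268, 0.332, -0.065, 1.46, 0.022, 1.35, -0.088], TCP at [0.173, -0.601, 0.223] pointing down, gripper open.
Joint ranges: [-2.6, 2.6], [-0.5, 2.12], [-1.47, 1.34], [0.16, 2.42], [-1.27, 4.41], [0.06, 2.06], [-2.6, 2.6]. Speed limits (rad/s): [2.22, 2.22, 2.79, 2.79, 3.14, 3.14, 3.14].

INTERFACE

Orientations are given as a unit quaternion [x, y, z, w].
In Python, from bench import * gives the robot as it stands. The module is installed in compiled form; this text tells all that it offers.
- The arm moves only by the tool drive_tool, never from a script. Its argument "increments" is a list of rows, each a list of 6 numbers: the shift along the tool's x, y, z scaled (see below), then the turn, a rotation vector about the tool's x, y, z scaled (see below). In form: [[dx, dy, dz, rx, ry, rz], ...]. A call has exactly 5 rows; each row is the pose to reach, as a shift and turn from the pose commanded when the call began, along the tool's axes at that moment; what a row does not reach only later rows make up. The controller multiplies each number of a shift by 300 mm and each number of a turn by pi/4 rad. A row lasts 1/12 s, in which the tool goes at most 41.7 mm and 7.16 degrees, less where a joint would pass 70% of its speed; a pose out of reach is approached as far as the arm can. A call with a number of a shift or a turn outside -1 to 1 is refused whole. A call with a gripper value outside its range is refused whole. "claw" is the closure, from 0 (fully open) to 1 (shut), set as the call begins (left out, the last holds). The fingers move at their own pace and stop on an object; "force" is the grip in N (left out, the last holds). Time passes only in rows, so rows that repeat a pose let the fingers close, or fill a call up. It gives the time, the measured TCP pose, the force, the opening and the grip force at its end, in the units of the state.
- read_state(): the state, without advancing time (a new reading comes with each control period).
- camera(name): name is "side" or "top"; returns the picture (400x640x3 uint8, blue, green, red); there is no depth.
- get_calibration(name): a dict with "K" (3x3 intrinsics, pixels), "k1" (the pictures are not rectified: a ray, as slopes to the right and down, at radius r is drawn at 1 + k1 r^2 times it, then the intrinsics apply), "position" and "rotation" of the camera in the world. Camera axes: x right, y down, z forward; pixel columns grow to the right and rows downward; lengths in m; the calibration is good to about 2 mm. A picture is of the moment at which its call begins. get_calibration takes no time and is no camera call.
- close_job(): hands the job in; it is judged then, once.
The state is a dict: "time": time; "joint_positions": joint angles; "joint_vel": joint speeds; "joint_torque": joint torques, N m; "ee_pos": TCP position; "eef_rot": TCP orientation; "ft_force": force on the tool from outside, world axes, zero at the start; "torque": the same for the moment, N m; "width": finger opening in m; "grip_force": force on a finger pad.
Only numpy, scipy, OpenCV 4.12 (cv2) and the standard library are available. Lean on these libraries where they do the work, as an engineer would, in place of code of your own. Each camera call takes 0.05 s, during which the arm holds its last target. There are 200 camera calls.

TASK

Make up the charge for the mill: put every grinding rod from the mat into the bowl with the balls, and swing the lid of the instrument case back until it stays open by itself. Then lift out the T-handled stirrer and stir the charge with it at least two full turns clockwise (seen from above), in circles 60 to 80 mm across round the bowl's middle with the stirrer's head close to the floor; keep every rod and ball in the bowl, below its rim. Finally put the stirrer back in its cradle in the case, shut the lid, and leave the petri dish, slide box and timer where they are.

Things in the scene. Friction and masses are not known exactly. Their poses are not given: they have to be found in the camera images.
- bowl: fixed round steel mixing bowl, 230 mm across the rim, 55 mm high, wall 4 mm, near-vertical sides (inner radius 106 mm at the floor, 111 mm at the rim); origin at the centre of its underside, inner floor 6 mm above it; x points away from the robot, y to the robot's left. It cannot slide.
- case: fixed grey clamshell instrument case, shut 100 mm deep (its x) by 140 mm wide (its y) by 115 mm high: a base 78 mm high, open at the top, and a lid shell 37 mm deep. Origin at the centre of the underside; hinge on its +x (far) long side, black pull tab on its -x side. The stirrer is inside
- cradle (a point): the stirrer's seat, 70 mm above the middle of the case's underside: two black pads 20 mm wide at y +-46 mm carry the ends of its crossbar in slots 24 mm wide and 12 mm deep, open at the top, along the case's y; the shank hangs free between the pads. With the lid open the crossbar's top is 10 mm above the base's rim
- case_lid (a joint): angle of the case lid: 0 shut, grows as it opens, stop at 1.8 rad; free hinge, lid 0.16 kg. Its balance point is at about 1.2 rad: below it the lid falls shut, above it it falls back on its stop and stays open
- lid_hinge (a point): middle of the lid's hinge axis, which runs along the case's y axis; 52 mm behind the case's centre, 78 mm above its underside
- lid_tab (a point): grip point on the lid's rigid black pull tab, moves with the lid. The tab is 18 mm wide (case y), 10 mm thick, sticks out 46 mm from the lid's front edge; this point is 32 mm out from that edge, with the lid shut 134 mm in front of and 10 mm above the hinge axis. Pinched by its sides it can turn between the pads while a gripper pointing down follows the arc
- stirrer: T-handled hand stirrer, 0.12 kg: black rubber crossbar 108 mm long (its y), 16 mm wide (its x), 18 mm high, from whose middle a 10 mm steel shank hangs down to a steel head 16 mm across and 26 mm high with a rounded lower end (polished, slippery). Origin at the middle of the crossbar's underside, z up along the shank; starts in the case's cradle with its origin 70 mm above the case's underside, over its centre, axes along the case's
- stirrer_tip (a point): lower end of the stirrer's head, 62 mm below the crossbar's underside
- rod_1: white ceramic grinding rod, 62 mm long (its x axis), square section 26 x 26 mm with bevelled long edges (flats 18 mm wide), 0.06 kg, lying on the mat; origin at its centre, 13 mm above the side it lies on. 2 to 4 rods are present; absent ones read None
- rod_2: white ceramic grinding rod, 62 mm long (its x axis), square section 26 x 26 mm with bevelled long edges (flats 18 mm wide), 0.06 kg, lying on the mat; origin at its centre, 13 mm above the side it lies on. 2 to 4 rods are present; absent ones read None
- rod_3: white ceramic grinding rod, 62 mm long (its x axis), square section 26 x 26 mm with bevelled long edges (flats 18 mm wide), 0.06 kg, lying on the mat; origin at its centre, 13 mm above the side it lies on. 2 to 4 rods are present; absent ones read None
- rod_4: white ceramic grinding rod, 62 mm long (its x axis), square section 26 x 26 mm with bevelled long edges (flats 18 mm wide), 0.06 kg, lying on the mat; origin at its centre, 13 mm above the side it lies on. 2 to 4 rods are present; absent ones read None
- ball_1_center (a point): centre of a white ceramic grinding ball of 28 mm diameter that starts in the bowl
- ball_2_center (a point): centre of a white ceramic grinding ball of 28 mm diameter that starts in the bowl
- ball_3_center (a point): centre of a white ceramic grinding ball of 28 mm diameter that starts in the bowl
- ball_4_center (a point): centre of a white ceramic grinding ball of 28 mm diameter that starts in the bowl
- ball_5_center (a point): centre of a white ceramic grinding ball of 28 mm diameter that starts in the bowl
- mat: thin black rubber mat 260 x 240 x 3 mm, fixed; the rods start on it; origin at the middle of its underside
- petri: bystander: round petri dish 73 mm across, 15 mm high, stays where it is
- slides: bystander: slide box 82 x 52 x 25 mm, stays where it is
- clock: bystander: small lab timer with a display and three buttons, 65 x 65 x 19 mm, stays where it is
Things that resemble listed ones, but are neither listed nor needed, are in the scene too. Leave any purple look-alike of the rod_4 alone.

How it is judged:
On the way, in this order (a step that is already met when the one before it is completed fails the run):
1. the lid stands open past its balance point without being held, and every grinding rod is in the bowl (value of joint case_lid above 1.5 rad and contact force between the fingers and case below 0.1 N and horizontal distance between each of rod_1, rod_2, rod_3, rod_4 and bowl below 0.11 m and height (world z) of each of rod_1, rod_2, rod_3, rod_4 below 0.055 m), for 0.3 s.
2. stirring clockwise, low in the bowl: the head passes the far side (x of stirrer_tip in the frame of bowl between 0.015 and 0.085 m and y of stirrer_tip in the frame of bowl between -0.015 and 0.015 m and z of stirrer_tip in the frame of bowl below 0.035 m), for 0.05 s.
3. stirring clockwise, low in the bowl: the head passes the right side (y of stirrer_tip in the frame of bowl between -0.085 and -0.015 m and x of stirrer_tip in the frame of bowl between -0.015 and 0.015 m and z of stirrer_tip in the frame of bowl below 0.035 m), for 0.05 s.
4. stirring clockwise, low in the bowl: the head passes the near side (x of stirrer_tip in the frame of bowl between -0.085 and -0.015 m and y of stirrer_tip in the frame of bowl between -0.015 and 0.015 m and z of stirrer_tip in the frame of bowl below 0.035 m), for 0.05 s.
5. stirring clockwise, low in the bowl: the head passes the left side (y of stirrer_tip in the frame of bowl between 0.015 and 0.085 m and x of stirrer_tip in the frame of bowl between -0.015 and 0.015 m and z of stirrer_tip in the frame of bowl below 0.035 m), for 0.05 s.
6. stirring clockwise, low in the bowl: the head passes the far side again (all of step 2), for 0.05 s.
At the end, for the whole second after the job is handed in: Rods and balls lie in the bowl (centres within 110 mm of its axis, below 55 mm); the stirrer rests in its cradle (within 12 mm in x, 15 mm in y, underside of crossbar 64 to 80 mm above the case's, tilt under 0.15 rad); the lid is shut (under 0.06 rad); rods and stirrer are at rest (horizontal distance between each of rod_1, rod_2, rod_3, rod_4, ball_1_center, ball_2_center, ball_3_center, ball_4_center, ball_5_center and bowl below 0.11 m and height (world z) of each of rod_1, rod_2, rod_3, rod_4, ball_1_center, ball_2_center, ball_3_center, ball_4_center, ball_5_center below 0.055 m and x of stirrer in the frame of case between -0.012 and 0.012 m and y of stirrer in the frame of case between -0.015 and 0.015 m and z of stirrer in the frame of case between 0.064 and 0.08 m and angle between the z axis of stirrer and the z axis of case, either way round below 0.15 rad and value of joint case_lid below 0.06 rad and linear speed of stirrer below 0.02 m/s and linear speed of each of rod_1, rod_2, rod_3, rod_4 below 0.05 m/s); the robot touches nothing.
It fails at once if the petri dish is moved more than 30 mm (distance of petri from where it was at the start of the episode above 0.03 m).
It fails at once if the slide box is moved more than 30 mm (distance of slides from where it was at the start of the episode above 0.03 m).
It fails at once if the timer is moved more than 30 mm (distance of clock from where it was at the start of the episode above 0.03 m).
Of rod_1, rod_2, rod_3, rod_4 only 2 to 4 are there at a start; the rules pass over those that are not, and their reading is None.
At some moment in a run one of rod_1, rod_2, rod_3, rod_4 may be knocked a few centimetres aside while the robot is not near it.
It also fails if it takes over 210 s, if anything falls off the work surface, if the arm or the gripper's body presses on something with over 40 N, if the wrist force passes 120 N, or if a joint passes its speed limit or range.

## Working session

There is one attempt and no reset: what is moved stays moved. The work goes in short steps, Python scripts to look and compute and a tool call to move; the robot and the scene stay as the last step left them, time stands still between calls to the robot, and variables do not carry over. Pictures are saved under pics/ and viewed, at most 14 in all, crops included, and the job is handed in when it is done.

Besides the shell and the picture viewer there is one more tool, called after "Emit:" as name(argument=value, ...), one argument or row to a line, values as JSON. drive_tool: Moves the arm, as the interface text tells. Its arguments: {"type":"object","properties":{"increments":{"type":"array","items":{"type":"array","items":{"type":"number"}}},"claw":{"type":"number"},"force":{"type":"number"}},"required":["increments"]}

```bash
mkdir -p pics; cat > h.py <<'E'
from bench import *
import numpy as np, cv2
from scipy.spatial.transform import Rotation as R
def ray(name,u,v):
    c=get_calibration(name);K=np.array(c["K"]);k=c["k1"]
    d=np.array([(u-K[0,2])/K[0,0],(v-K[1,2])/K[1,1]]);s=d.copy()
    for _ in range(30): s=d/(1+k*(s@s))
    return np.array(c["position"]),np.array(c["rotation"])@np.array([s[0],s[1],1.])
def onz(name,u,v,z):
    p,d=ray(name,u,v);return p+d*(z-p[2])/d[2]
def proj(name,P):
    c=get_calibration(name);K=np.array(c["K"]);q=np.array(c["rotation"]).T@(np.array(P)-np.array(c["position"]))
    s=q[:2]/q[2];s=s*(1+c["k1"]*(s@s));return K[0,0]*s[0]+K[0,2],K[1,1]*s[1]+K[1,2]
def st():
    s=read_state();print("t",round(s["time"],2),"p",np.round(s["ee_pos"],4),"q",np.round(s["eef_rot"],4),"f",np.round(s["ft_force"],1),"w",round(s["width"],4),"g",round(s["grip_force"],1),"j",np.round(s["joint_positions"],2));return s
E
python3 - <<'E'
from h import *
s=st();print({k:v for k,v in s.items() if 'hold' in k})
print(R.from_quat(s["eef_rot"]).as_matrix().round(3))
try: print(hold_point_z)
except Exception as e: print(e)
for n in("top","side"):
    cv2.imwrite(f"pics/{n}0.png",camera(n));c=get_calibration(n);print(n,c)
E
```

```text
t 0.0 p [ 0.1725 -0.6003  0.2218] q [ 9.902e-01  1.395e-01 -1.000e-04 -7.000e-04] f [-0.6  0.4  0.1] w 0.0874 g 0.0 j [ 1.27  0.33 -0.06  1.46  0.02  1.35 -0.09]
{}
[[ 0.961  0.276 -0.   ]
 [ 0.276 -0.961  0.001]
 [-0.    -0.001 -1.   ]]
0.0187
top {'K': array([[429.53442717,   0.        , 317.55935274],
       [  0.        , 429.53442717, 195.54016383],
       [  0.        ,   0.        ,   1.        ]]), 'k1': -0.08162859182649254, 'position': array([0.30556154, 0.09338238, 1.5316927 ]), 'rotation': array([ 0.71054257, -0.69743575,  0.07284164, -0.05836722])}
side {'K': array([[456.84712459,   0.        , 320.33645349],
       [  0.        , 456.84712459, 194.57499974],
       [  0.        ,   0.        ,   1.        ]]), 'k1': 0.0127913540753959, 'position': array([ 0.40408341, -1.08459474,  0.64299564]), 'rotation': array([ 0.84123644, -0.05190264,  0.04716455, -0.53609968])}
```

View pics/top0.png

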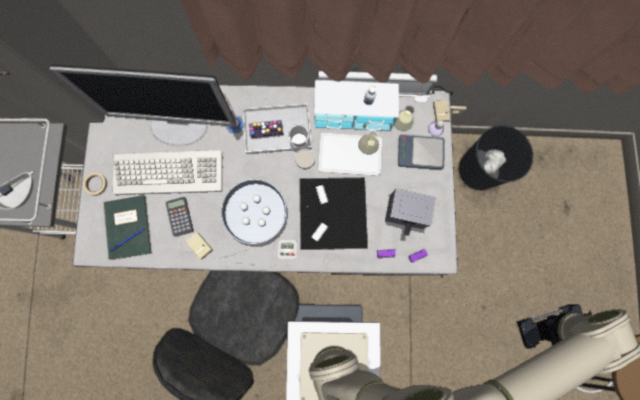

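View pics/side0.png

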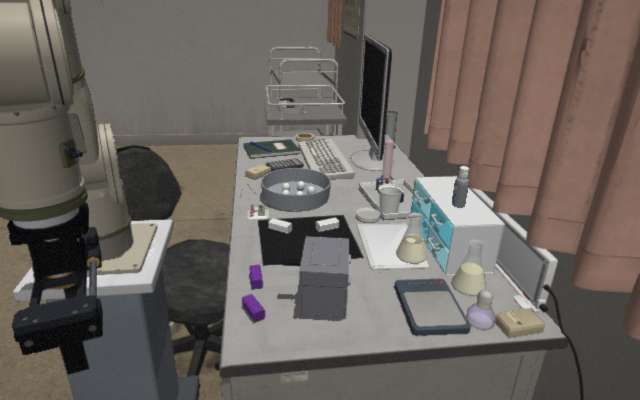

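The top view shows the bowl at about (255,212), rods at (322,194) and (320,231), the case at (411,208) with its tab toward (405,235), and the timer at (288,249). The purple decoys are at (386,254) and (418,256). The side view agrees and shows two white rods on the mat.

```bash
sed -i 's/np.array(c\["rotation"\])/R.from_quat(c["rotation"]).as_matrix()/g' h.py
cat >> h.py <<'E'
def rods(im,name="top",lo=165):
    # white blobs on the dark mat
    g=im.min(axis=2);out=[]
    m=((g>lo)*255).astype(np.uint8)
    for c in cv2.findContours(m,cv2.RETR_EXTERNAL,cv2.CHAIN_APPROX_NONE)[0]:
        a=cv2.contourArea(c)
        if a>15 and a<400:
            r=cv2.minAreaRect(c);out.append((a,r,c))
    return out
E
python3 - <<'E'
from h import *
im=camera("top");sd=camera("side")
for a,r,c in rods(im):
    u,v=r[0]
    if 220<u<370 and 170<v<265:
        b=cv2.boxPoints(r);e=[b[i]-b[i-1] for i in(1,2)];l=max(e,key=np.linalg.norm)
        P=onz("top",u-l[0]/2,v-l[1]/2,.029);Q=onz("top",u+l[0]/2,v+l[1]/2,.029)
        d=Q-P;print("blob",a,np.round(r[0],1),"xy@.029",np.round((P+Q)/2,4),"len",round(np.linalg.norm(d),3),"yaw",round(np.degrees(np.arctan2(d[1],d[0])),1))
for a,r,c in rods(sd):
    u,v=r[0]
    if 240<u<350 and 170<v<240: print("side",a,np.round(r[0],1),np.round(onz("side",u,v,.016),4))
# bowl fit: rim outline
from scipy.optimize import least_squares
cv2.imwrite("pics/t1.png",cv2.resize(im[150:270,210:460],None,fx=3.2,fy=3.2,interpolation=cv2.INTER_CUBIC))
cv2.imwrite("pics/s1.png",cv2.resize(sd[150:340,230:400],None,fx=3.1,fy=3.1,interpolation=cv2.INTER_CUBIC))
E
```

```text
side 73.5 [327.6 221.4] [0.6007 0.0676 0.016 ]
side 80.5 [279.4 222.4] [0.4618 0.0745 0.016 ]
side 83.5 [257.5 214.2] [0.4005 0.1317 0.016 ]
side 20.5 [311. 188.] [0.5812 0.307  0.016 ]
side 20.0 [286. 185.] [0.4994 0.3391 0.016 ]
side 18.5 [301. 183.] [0.5519 0.3518 0.016 ]
```

View pics/t1.png

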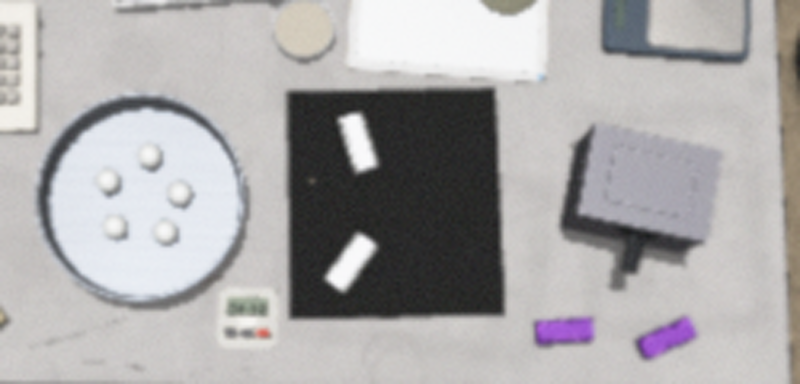

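View pics/s1.png

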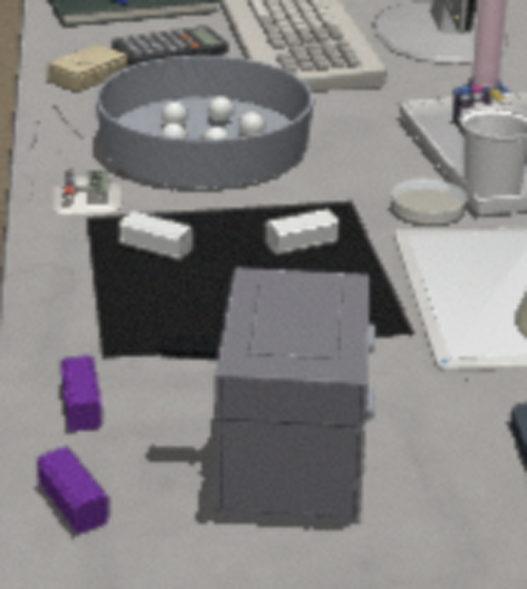

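```bash
cat >> h.py <<'E'
def findrods(im):
    m=np.zeros(im.shape[:2],np.uint8);m[178:250,299:368]=(im[178:250,299:368].min(axis=2)>125)*255
    for c in cv2.findContours(m,cv2.RETR_LIST,cv2.CHAIN_APPROX_NONE)[0]:
        if 25<cv2.contourArea(c)<300:
            r=cv2.minAreaRect(c);u,v=r[0]
            b=cv2.boxPoints(r);l=max([b[1]-b[0],b[2]-b[1]],key=np.linalg.norm)
            P=onz("top",u-l[0]/2,v-l[1]/2,.026);Q=onz("top",u+l[0]/2,v+l[1]/2,.026)
            d=Q-P;print("rod",np.round(r[0],1),"xy",np.round((P+Q)[:2]/2,4),"len",round(np.linalg.norm(d),3),"yaw",round(np.degrees(np.arctan2(d[1],d[0])),1))
E
python3 - <<'E'
from h import *
im=camera("top");findrods(im)
f=lambda x,y,z:onz("top",210+(x+.5)/3.2-.5,150+(y+.5)/3.2-.5,z)
g=lambda x,y,z:onz("side",230+(x+.5)/3.1-.5,150+(y+.5)/3.1-.5,z)
pts=[f(42,197,.055),f(248,197,.055),f(145,92,.055),f(145,305,.055)]
print("bowl",np.round(pts,3).tolist())
print("bowl side",np.round([g(97,105,.055),g(313,105,.055),g(205,57,.055),g(205,150,.055)],3).tolist())
C=[f(597,124,.115),f(722,150,.115),f(708,245,.115),f(580,210,.115)]
print("lid",np.round(C,3).tolist(),np.round(np.mean(C,0),4))
S=[g(235,268,.115),g(370,275,.115),g(372,382,.115),g(218,375,.115)]
print("lid side",np.round(S,3).tolist(),np.round(np.mean(S,0),4))
print("base side near corners",np.round([g(220,515,0),g(358,520,0)],3))
print("tab top",np.round([f(640,232,.088),f(630,270,.088)],4),"tab side",np.round([g(150,455,.088),g(212,455,.088)],4))
E
```

```text
rod [319.3 231.4] xy [0.4608 0.0566] len 0.066 yaw -36.8
rod [321.3 193.9] xy [0.5953 0.0516] len 0.066 yaw -161.0
rod [366. 206.] xy [ 0.5558 -0.1086] len 0.202 yaw 179.8
bowl [[0.521, 0.394, 0.055], [0.526, 0.17, 0.055], [0.64, 0.287, 0.055], [0.407, 0.277, 0.055]]
bowl side [[0.415, 0.269, 0.055], [0.638, 0.25, 0.055], [0.538, 0.394, 0.055], [0.516, 0.151, 0.055]]
lid [[0.602, -0.2, 0.115], [0.577, -0.334, 0.115], [0.475, -0.315, 0.115], [0.51, -0.18, 0.115]] [ 0.5412 -0.2572  0.115 ]
lid side [[0.508, -0.18, 0.115], [0.606, -0.2, 0.115], [0.581, -0.335, 0.115], [0.482, -0.316, 0.115]] [ 0.5443 -0.2577  0.115 ]
base side near corners [[ 0.484 -0.316  0.   ]
 [ 0.578 -0.331  0.   ]]
tab top [[ 0.4914 -0.2498  0.088 ]
 [ 0.4506 -0.2382  0.088 ]] tab side [[ 0.4354 -0.3597  0.088 ]
 [ 0.4739 -0.3639  0.088 ]]
```

```bash
cat >> h.py <<'E'
from scipy.spatial.transform import Slerp
D=R.from_matrix(np.diag([1.,-1,-1]))
def ori(yaw,tilt=0,ax=(0,1,0)):  # yaw of tool x in world (deg); tilt: extra world turn about ax (deg)
    return R.from_rotvec(np.radians(tilt)*np.array(ax,float))*R.from_euler("z",yaw,degrees=True)*D
def inc(p0,r0,p,r):
    return np.r_[r0.inv().apply(np.array(p)-p0)/.3,(r0.inv()*r).as_rotvec()/(np.pi/4)].round(3)+0.
def plan(wps,start=None):
    """wps: (name,[x,y,z],R) goals, chained; prints one row per call (repeat it 5x)"""
    s=st();p,r=(np.array(s["ee_pos"]),R.from_quat(s["eef_rot"])) if start is None else start
    for n,P,Q in wps:
        P=np.array(P,float);k=max(1,int(np.ceil(np.linalg.norm(P-p)/.2)),int(np.ceil(np.degrees((p is not None)*(r.inv()*Q).magnitude())/34.5)))
        S=Slerp([0,1],R.concatenate([r,Q]))
        a,b=p,r
        for i in range(1,k+1):
            P2=a+(P-a)*i/k;Q2=S(i/k);print(n,inc(p,r,P2,Q2).tolist());p,r=P2,Q2
    return p,r
def path(pts,start=None):
    """fine path, 5 poses per call"""
    s=read_state();p,r=(np.array(s["ee_pos"]),R.from_quat(s["eef_rot"])) if start is None else start
    while len(pts)%5: pts.append(pts[-1])
    for i in range(0,len(pts),5):
        print([inc(p,r,P,Q).tolist() for P,Q in pts[i:i+5]]);p,r=np.array(pts[i+4][0]),pts[i+4][1]
    return p,r
E
python3 - <<'E'
from h import *
plan([("mid",[.33,-.35,.25],ori(50)),("above",[.461,.057,.2],ori(143)),("near",[.461,.057,.06],ori(143)),("down",[.461,.057,.009],ori(143))])
E
```

```text
t 0.25 p [ 0.1726 -0.6005  0.2222] q [ 9.902e-01  1.395e-01 -0.000e+00 -3.000e-04] f [-0.3 -0.2 -0.2] w 0.0872 g 0.0 j [ 1.27  0.33 -0.06  1.46  0.02  1.35 -0.09]
mid [0.367, -0.329, -0.046, 0.0, 0.0, -0.377]
mid [0.448, -0.207, -0.046, 0.0, 0.0, -0.377]
above [0.44, -0.179, 0.056, 0.0, 0.0, -0.689]
above [0.469, 0.073, 0.056, 0.0, 0.0, -0.689]
above [0.365, 0.304, 0.056, 0.0, 0.0, -0.689]
near [0.0, 0.0, 0.467, 0.0, 0.0, 0.0]
down [0.0, 0.0, 0.17, 0.0, 0.0, 0.0]
```

Emit:
drive_tool(
  increments=[
    [0.367,-0.329,-0.046,0,0,-0.377],
    [0.367,-0.329,-0.046,0,0,-0.377],
    [0.367,-0.329,-0.046,0,0,-0.377],
    [0.367,-0.329,-0.046,0,0,-0.377],
    [0.367,-0.329,-0.046,0,0,-0.377],
  ],
  claw=0,
  force=40,
)

```text
time: 0.67
ee_pos: [0.2556, -0.4712, 0.2375]
eef_rot: [0.958, 0.288, 0.001, 0.0]
ft_force: [-0.3, 1.0, 0.4]
width: 0.0872
grip_force: 0.0
```

Emit:
drive_tool(
  increments=[
    [0.448,-0.207,-0.046,0,0,-0.377],
    [0.448,-0.207,-0.046,0,0,-0.377],
    [0.448,-0.207,-0.046,0,0,-0.377],
    [0.448,-0.207,-0.046,0,0,-0.377],
    [0.448,-0.207,-0.046,0,0,-0.377],
  ],
)

```text
time: 1.08
ee_pos: [0.3337, -0.3458, 0.2511]
eef_rot: [0.905, 0.426, 0.001, 0.001]
ft_force: [0.8, -0.6, -0.4]
width: 0.0869
grip_force: 0.0
```

Emit:
drive_tool(
  increments=[
    [0.44,-0.179,0.056,0,0,-0.689],
    [0.44,-0.179,0.056,0,0,-0.689],
    [0.44,-0.179,0.056,0,0,-0.689],
    [0.44,-0.179,0.056,0,0,-0.689],
    [0.44,-0.179,0.056,0,0,-0.689],
  ],
)

```text
time: 1.5
ee_pos: [0.3752, -0.2106, 0.2332]
eef_rot: [0.756, 0.654, 0.0, 0.0]
ft_force: [0.3, -0.2, -0.0]
width: 0.0873
grip_force: 0.0
```

Emit:
drive_tool(
  increments=[
    [0.469,0.073,0.056,0,0,-0.689],
    [0.469,0.073,0.056,0,0,-0.689],
    [0.469,0.073,0.056,0,0,-0.689],
    [0.469,0.073,0.056,0,0,-0.689],
    [0.469,0.073,0.056,0,0,-0.689],
  ],
)

```text
time: 1.92
ee_pos: [0.4185, -0.0749, 0.2164]
eef_rot: [0.554, 0.833, 0.0, 0.0]
ft_force: [0.3, -0.4, 0.6]
width: 0.087
grip_force: 0.0
```

Emit:
drive_tool(
  increments=[
    [0.365,0.304,0.056,0,0,-0.689],
    [0.365,0.304,0.056,0,0,-0.689],
    [0.365,0.304,0.056,0,0,-0.689],
    [0.365,0.304,0.056,0,0,-0.689],
    [0.365,0.304,0.056,0,0,-0.689],
  ],
)

```text
time: 2.33
ee_pos: [0.4617, 0.0611, 0.1995]
eef_rot: [0.311, 0.95, 0.001, -0.0]
ft_force: [-0.5, -0.8, -0.0]
width: 0.0872
grip_force: 0.0
```

```bash
python3 - <<'E'
from h import *
B=[.5235,.282]
p,r=plan([("near",[.461,.057,.06],ori(143)),("down",[.461,.057,.009],ori(143))])
print("then lift/place");plan([("up",[.461,.057,.12],ori(143)),("over",[B[0]-.066,B[1]+.003,.12],ori(90)),("in",[B[0]-.066,B[1]+.003,.025],ori(90)),("up",[B[0]-.066,B[1]+.003,.12],ori(90)),("rod2",[.5953,.0516,.12],ori(19)),("dn",[.5953,.0516,.009],ori(19))],(p,r))
E
```

```text
t 2.33 p [0.4617 0.0611 0.1995] q [ 3.112e-01  9.503e-01  1.000e-03 -3.000e-04] f [-0.5 -0.8 -0. ] w 0.0872 g 0.0 j [ 0.56  0.04 -0.8   1.86  0.03  1.25  0.69]
near [-0.007, -0.013, 0.465, 0.002, -0.001, 0.016]
down [0.0, 0.0, 0.17, 0.0, 0.0, 0.0]
then lift/place
t 2.33 p [0.4617 0.0611 0.1995] q [ 3.112e-01  9.503e-01  1.000e-03 -3.000e-04] f [-0.5 -0.8 -0. ] w 0.0872 g 0.0 j [ 0.56  0.04 -0.8   1.86  0.03  1.25  0.69]
up [0.0, 0.0, -0.37, 0.0, 0.0, 0.0]
over [0.233, 0.3, 0.0, 0.0, 0.0, 0.589]
over [0.343, 0.164, 0.0, 0.0, 0.0, 0.589]
in [0.0, 0.0, 0.317, 0.0, 0.0, 0.0]
up [0.0, 0.0, -0.317, 0.0, 0.0, 0.0]
rod2 [-0.259, 0.153, 0.0, 0.0, 0.0, 0.526]
rod2 [-0.176, 0.244, 0.0, 0.0, 0.0, 0.526]
rod2 [-0.063, 0.294, 0.0, 0.0, 0.0, 0.526]
dn [0.0, 0.0, 0.37, 0.0, 0.0, 0.0]
```

Emit:
drive_tool(
  increments=[
    [-0.007,-0.013,0.465,0,0,0],
    [-0.007,-0.013,0.465,0,0,0],
    [-0.007,-0.013,0.465,0,0,0],
    [-0.007,-0.013,0.465,0,0,0],
    [-0.007,-0.013,0.465,0,0,0],
  ],
)

```text
time: 2.75
ee_pos: [0.4579, 0.0514, 0.0566]
eef_rot: [0.318, 0.948, -0.001, -0.003]
ft_force: [-0.8, -0.4, 0.4]
width: 0.0871
grip_force: 0.0
```

```bash
python3 - <<'E'
from h import *
im=camera("top");findrods(im);st()
cv2.imwrite("pics/t2.png",cv2.resize(np.hstack([im[160:270,220:380],camera("side")[150:260,230:390]]),None,fx=2.5,fy=2.5,interpolation=cv2.INTER_CUBIC))
E
```

```text
rod [366. 206.] xy [ 0.5558 -0.1086] len 0.202 yaw 179.8
t 2.8 p [0.4595 0.0519 0.0591] q [ 3.177e-01  9.482e-01 -2.000e-04 -1.700e-03] f [ 0.2  0.6 -0.7] w 0.0868 g 0.0 j [ 0.51  0.23 -0.78  2.02  0.2   0.97  0.56]
```

View pics/t2.png

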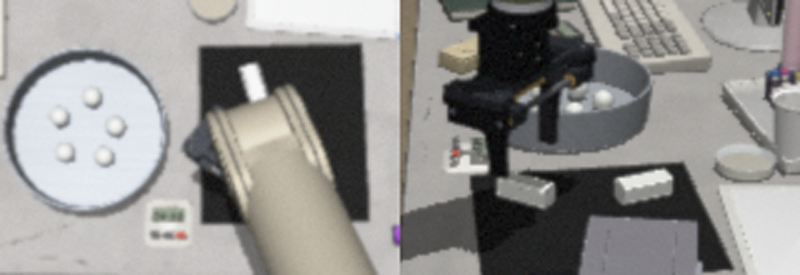

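Emit:
drive_tool(
  increments=[
    [0.006,0.016,0.06,0,0,0],
    [0.006,0.016,0.12,0,0,0],
    [0.006,0.016,0.167,0,0,0],
    [0.006,0.016,0.167,0,0,0],
    [0.006,0.016,0.167,0,0,0],
  ],
)

```text
time: 3.27
ee_pos: [0.463, 0.0572, 0.0115]
eef_rot: [0.318, 0.948, 0.0, 0.001]
ft_force: [-0.2, 0.6, -0.6]
width: 0.0871
grip_force: 0.0
```

Emit:
drive_tool(
  increments=[
    [0,0,0,0,0,0],
    [0,0,0,0,0,0],
    [0,0,0,0,0,0],
    [0,0,0,0,0,0],
    [0,0,0,0,0,0],
  ],
  claw=1,
  force=30,
)

```text
time: 3.68
ee_pos: [0.4623, 0.0571, 0.0106]
eef_rot: [0.318, 0.948, 0.0, 0.0]
ft_force: [-0.1, -0.0, 0.6]
width: 0.0617
grip_force: 0.0
```

Emit:
drive_tool(
  increments=[
    [0,0,0,0,0,0],
    [0,0,0,0,0,0],
    [0,0,0,0,0,0],
    [0,0,0,0,0,0],
    [0,0,0,0,0,0],
  ],
)

```text
time: 4.1
ee_pos: [0.462, 0.0572, 0.0101]
eef_rot: [0.318, 0.948, -0.0, -0.0]
ft_force: [-0.2, 0.1, -0.4]
width: 0.0281
grip_force: 0.3
```

Emit:
drive_tool(
  increments=[
    [0,0,0,0,0,0],
    [0,0,0,0,0,0],
    [0,0,0,0,0,0],
    [0,0,0,0,0,0],
    [0,0,0,0,0,0],
  ],
)

```text
time: 4.52
ee_pos: [0.462, 0.0571, 0.0101]
eef_rot: [0.318, 0.948, -0.0, -0.0]
ft_force: [-0.1, -0.2, 0.1]
width: 0.026
grip_force: 30.0
```

Emit:
drive_tool(
  increments=[
    [0,0,-0.08,0,0,0],
    [0,0,-0.17,0,0,0],
    [0,0,-0.26,0,0,0],
    [0,0,-0.37,0,0,0],
    [0,0,-0.37,0,0,0],
  ],
)

```text
time: 4.93
ee_pos: [0.4649, 0.0579, 0.1264]
eef_rot: [0.317, 0.948, 0.001, 0.004]
ft_force: [0.8, -0.4, -0.4]
width: 0.0254
grip_force: 30.0
```

Emit:
drive_tool(
  increments=[
    [0.05,0.06,0,0,0,0.12],
    [0.1,0.12,0,0,0,0.24],
    [0.15,0.18,0,0,0,0.36],
    [0.2,0.24,0,0,0,0.48],
    [0.233,0.3,0,0,0,0.589],
  ],
)

```text
time: 5.35
ee_pos: [0.4597, 0.1726, 0.1209]
eef_rot: [0.528, 0.849, -0.0, 0.0]
ft_force: [0.3, 0.8, 0.5]
width: 0.0258
grip_force: 30.0
```

Emit:
drive_tool(
  increments=[
    [0.068,0.033,0,0,0,0.12],
    [0.137,0.066,0,0,0,0.24],
    [0.206,0.1,0,0,0,0.36],
    [0.28,0.135,0,0,0,0.48],
    [0.343,0.164,0,0,0,0.589],
  ],
)

```text
time: 5.77
ee_pos: [0.4582, 0.2867, 0.1207]
eef_rot: [0.709, 0.705, -0.0, -0.0]
ft_force: [0.1, 0.6, -0.1]
width: 0.0259
grip_force: 30.0
```

Emit:
drive_tool(
  increments=[
    [0,0,0,0,0,0],
    [0,0,0,0,0,0],
    [0,0,0,0,0,0],
    [0,0,0,0,0,0],
    [0,0,0,0,0,0],
  ],
)

```text
time: 6.18
ee_pos: [0.459, 0.2839, 0.121]
eef_rot: [0.708, 0.707, -0.0, 0.0]
ft_force: [-0.3, -0.2, -0.2]
width: 0.0256
grip_force: 30.0
```

```bash
python3 - <<'E'
from h import *
im=camera("top");sd=camera("side")
cv2.imwrite("pics/t3.png",cv2.resize(np.hstack([im[160:270,200:360],sd[120:230,230:390]]),None,fx=2.5,fy=2.5,interpolation=cv2.INTER_CUBIC))
B=[.5235,.282]
plan([("in",[B[0]-.066,B[1]+.003,.025],ori(90)),("up",[B[0]-.066,B[1]+.003,.12],ori(90)),("rod2",[.5953,.0516,.12],ori(19)),("dn",[.5953,.0516,.009],ori(19))])
E
```

```text
t 6.28 p [0.4589 0.2843 0.1211] q [ 7.076e-01  7.066e-01 -1.000e-04  2.000e-04] f [-0.2 -0.1 -1.2] w 0.0253 g 30.0 j [ 0.04  0.33 -0.79  1.78  0.26  1.14 -0.84]
in [0.002, -0.005, 0.32, 0.0, 0.0, -0.002]
up [0.0, 0.0, -0.317, 0.0, 0.0, 0.0]
rod2 [-0.259, 0.153, 0.0, 0.0, 0.0, 0.526]
rod2 [-0.176, 0.244, 0.0, 0.0, 0.0, 0.526]
rod2 [-0.063, 0.294, 0.0, 0.0, 0.0, 0.526]
dn [0.0, 0.0, 0.37, 0.0, 0.0, 0.0]
```

View pics/t3.png

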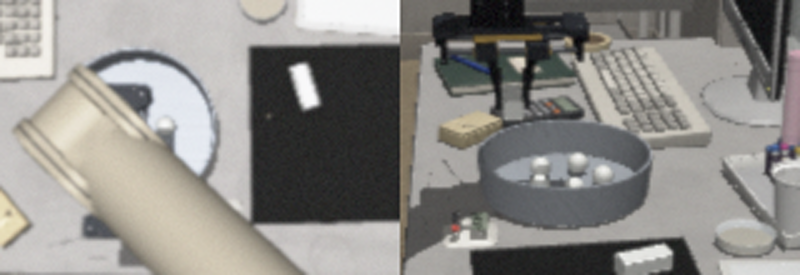

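The rod is held above the near side of the bowl (side view: fingers at about (515,95), bowl rim at (565,145)). Rod 2 is unmoved at (304,86) in the top crop. Lowering it now.

Emit:
drive_tool(
  increments=[
    [0,0,0.08,0,0,0],
    [0,0,0.16,0,0,0],
    [0,0,0.24,0,0,0],
    [0,0,0.317,0,0,0],
    [0,0,0.317,0,0,0],
  ],
)

```text
time: 6.7
ee_pos: [0.4565, 0.283, 0.0222]
eef_rot: [0.707, 0.707, -0.003, -0.001]
ft_force: [-0.5, -1.1, -0.9]
width: 0.0258
grip_force: 30.0
```

Emit:
drive_tool(
  increments=[
    [0,0,0,0,0,0],
    [0,0,0,0,0,0],
    [0,0,0,0,0,0],
    [0,0,0,0,0,0],
    [0,0,0,0,0,0],
  ],
  claw=0.57,
)

```text
time: 7.12
ee_pos: [0.4592, 0.2854, 0.0271]
eef_rot: [0.707, 0.707, 0.001, 0.0]
ft_force: [0.6, -0.1, 0.2]
width: 0.0366
grip_force: 0.0
```

Emit:
drive_tool(
  increments=[
    [0,0,-0.04,0,0,0],
    [0,0,-0.1,0,0,0],
    [0,0,-0.17,0,0,0],
    [0,0,-0.25,0,0,0],
    [0,0,-0.317,0,0,0],
  ],
)

```text
time: 7.53
ee_pos: [0.4587, 0.2856, 0.1238]
eef_rot: [0.707, 0.707, 0.001, 0.0]
ft_force: [0.8, 0.5, 0.9]
width: 0.0373
grip_force: 0.0
```

Emit:
drive_tool(
  increments=[
    [-0.259,0.153,0,0,0,0.526],
    [-0.259,0.153,0,0,0,0.526],
    [-0.259,0.153,0,0,0,0.526],
    [-0.259,0.153,0,0,0,0.526],
    [-0.259,0.153,0,0,0,0.526],
  ],
  claw=0,
)

```text
time: 7.95
ee_pos: [0.505, 0.2067, 0.1223]
eef_rot: [0.838, 0.545, 0.001, 0.0]
ft_force: [-0.6, -0.2, -0.0]
width: 0.0633
grip_force: 0.0
```

Emit:
drive_tool(
  increments=[
    [-0.176,0.244,0,0,0,0.526],
    [-0.176,0.244,0,0,0,0.526],
    [-0.176,0.244,0,0,0,0.526],
    [-0.176,0.244,0,0,0,0.526],
    [-0.176,0.244,0,0,0,0.526],
  ],
)

```text
time: 8.37
ee_pos: [0.5504, 0.1297, 0.1219]
eef_rot: [0.932, 0.363, 0.0, -0.0]
ft_force: [0.3, 0.5, 0.7]
width: 0.0859
grip_force: 0.0
```

```bash
python3 - <<'E'
from h import *
im=camera("top");sd=camera("side");findrods(im)
cv2.imwrite("pics/t4.png",cv2.resize(np.hstack([im[160:270,200:360],sd[120:230,230:390]]),None,fx=2.5,fy=2.5,interpolation=cv2.INTER_CUBIC))
plan([("rod2",[.5953,.0516,.12],ori(19)),("dn",[.5953,.0516,.009],ori(19))])
E
```

```text
rod [366. 206.] xy [ 0.5558 -0.1086] len 0.202 yaw 179.8
t 8.47 p [0.5499 0.1309 0.1217] q [ 9.307e-01  3.658e-01  3.000e-04 -2.000e-04] f [-0.1  0.1  0.1] w 0.0868 g 0.0 j [ 0.17  0.34 -0.58  1.72  0.2   1.14 -1.29]
rod2 [-0.069, 0.297, 0.006, 0.0, -0.001, 0.531]
dn [0.0, 0.0, 0.37, 0.0, 0.0, 0.0]
```

View pics/t4.png

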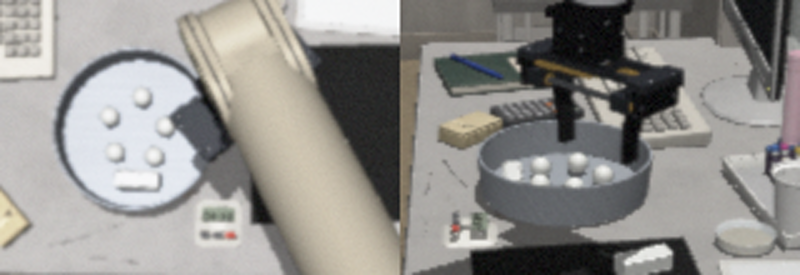

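Rod 1 lies on the near side of the bowl at (137,181) in the crop, with all five balls undisturbed. On to rod 2.

Emit:
drive_tool(
  increments=[
    [-0.069,0.297,0.006,0,0,0.53],
    [-0.069,0.297,0.006,0,0,0.53],
    [-0.069,0.297,0.006,0,0,0.53],
    [-0.069,0.297,0.006,0,0,0.53],
    [-0.069,0.297,0.006,0,0,0.53],
  ],
)

```text
time: 8.88
ee_pos: [0.5954, 0.0503, 0.1195]
eef_rot: [0.987, 0.163, 0.0, -0.0]
ft_force: [0.0, 1.5, 1.8]
width: 0.0872
grip_force: 0.0
```

Emit:
drive_tool(
  increments=[
    [0,0,0.09,0,0,0],
    [0,0,0.18,0,0,0],
    [0,0,0.27,0,0,0],
    [0,0,0.34,0,0,0],
    [0,0,0.37,0,0,0],
  ],
)

```text
time: 9.3
ee_pos: [0.5931, 0.0516, 0.0056]
eef_rot: [0.986, 0.166, -0.002, -0.001]
ft_force: [-0.2, -0.7, 0.0]
width: 0.087
grip_force: 0.0
```

Emit:
drive_tool(
  increments=[
    [0,0,0,0,0,0],
    [0,0,0,0,0,0],
    [0,0,0,0,0,0],
    [0,0,0,0,0,0],
    [0,0,0,0,0,0],
  ],
  claw=1,
)

```text
time: 9.72
ee_pos: [0.5962, 0.0502, 0.0097]
eef_rot: [0.987, 0.163, 0.001, 0.0]
ft_force: [-0.5, 0.2, 0.1]
width: 0.0615
grip_force: 0.0
```

Emit:
drive_tool(
  increments=[
    [0,0,0,0,0,0],
    [0,0,0,0,0,0],
    [0,0,0,0,0,0],
    [0,0,0,0,0,0],
    [0,0,0,0,0,0],
  ],
)

```text
time: 10.13
ee_pos: [0.5953, 0.0501, 0.0083]
eef_rot: [0.987, 0.163, -0.0, 0.0]
ft_force: [-0.0, -0.3, 0.2]
width: 0.0279
grip_force: 0.0
```

Emit:
drive_tool(
  increments=[
    [0,0,0,0,0,0],
    [0,0,0,0,0,0],
    [0,0,0,0,0,0],
    [0,0,0,0,0,0],
    [0,0,0,0,0,0],
  ],
)

```text
time: 10.55
ee_pos: [0.5953, 0.05, 0.0084]
eef_rot: [0.987, 0.163, 0.0, 0.0]
ft_force: [-0.1, -0.5, 0.6]
width: 0.0255
grip_force: 29.9
```

Emit:
drive_tool(
  increments=[
    [0,0,-0.08,0,0,0],
    [0,0,-0.17,0,0,0],
    [0,0,-0.26,0,0,0],
    [0,0,-0.37,0,0,0],
    [0,0,-0.37,0,0,0],
  ],
)

```text
time: 10.97
ee_pos: [0.5985, 0.0508, 0.1259]
eef_rot: [0.987, 0.163, 0.004, 0.0]
ft_force: [2.2, 0.6, 0.8]
width: 0.026
grip_force: 29.9
```

```bash
python3 - <<'E'
from h import *
B=[.5235,.282];A=[B[0]+.046,B[1]-.046]
plan([("over",[*A,.12],ori(45)),("in",[*A,.025],ori(45)),("up",[*A,.2],ori(45)),("away",[.40,-.1,.2],ori(-11)),("tab",[.462,-.242,.2],ori(-11)),("dn",[.462,-.242,.071],ori(-11))])
E
```

```text
t 10.97 p [0.5985 0.0508 0.1259] q [9.866e-01 1.632e-01 4.500e-03 4.000e-04] f [2.2 0.6 0.8] w 0.026 g 29.9 j [ 0.21  0.38 -0.46  1.64  0.18  1.16 -1.54]
over [0.107, -0.616, 0.019, 0.005, -0.01, -0.583]
in [0.0, 0.0, 0.317, 0.0, 0.0, 0.0]
up [0.0, 0.0, -0.583, 0.0, 0.0, 0.0]
away [-0.596, 0.196, 0.0, 0.0, 0.0, 0.622]
away [-0.434, 0.453, 0.0, 0.0, 0.0, 0.622]
tab [0.293, 0.425, 0.0, 0.0, 0.0, 0.0]
dn [0.0, 0.0, 0.43, 0.0, 0.0, 0.0]
```

Emit:
drive_tool(
  increments=[
    [0.02,-0.12,0,0,0,-0.11],
    [0.04,-0.24,0,0,0,-0.23],
    [0.06,-0.36,0,0,0,-0.35],
    [0.085,-0.5,0,0,0,-0.47],
    [0.11,-0.618,0,0,0,-0.583],
  ],
)

```text
time: 11.38
ee_pos: [0.5661, 0.2385, 0.1194]
eef_rot: [0.923, 0.385, 0.0, -0.0]
ft_force: [0.8, 0.0, -1.0]
width: 0.0259
grip_force: 29.9
```

Emit:
drive_tool(
  increments=[
    [0,0,0,0,0,0],
    [0,0,0.08,0,0,0],
    [0,0,0.16,0,0,0],
    [0,0,0.24,0,0,0],
    [0,0,0.317,0,0,0],
  ],
)

```text
time: 11.8
ee_pos: [0.5668, 0.2361, 0.0229]
eef_rot: [0.924, 0.383, 0.0, 0.0]
ft_force: [-0.4, -0.2, -0.3]
width: 0.026
grip_force: 29.9
```

Emit:
drive_tool(
  increments=[
    [0,0,0,0,0,0],
    [0,0,0,0,0,0],
    [0,0,0,0,0,0],
    [0,0,0,0,0,0],
    [0,0,0,0,0,0],
  ],
  claw=0.57,
)

```text
time: 12.22
ee_pos: [0.5679, 0.2366, 0.0259]
eef_rot: [0.924, 0.383, 0.001, 0.0]
ft_force: [0.1, 0.2, -0.2]
width: 0.0368
grip_force: 0.0
```

Emit:
drive_tool(
  increments=[
    [0,0,-0.06,0,0,0],
    [0,0,-0.16,0,0,0],
    [0,0,-0.3,0,0,0],
    [0,0,-0.44,0,0,0],
    [0,0,-0.583,0,0,0],
  ],
)

```text
time: 12.63
ee_pos: [0.5666, 0.2363, 0.2002]
eef_rot: [0.924, 0.383, 0.001, 0.0]
ft_force: [1.8, -0.6, 0.1]
width: 0.0376
grip_force: 0.0
```

Emit:
drive_tool(
  increments=[
    [-0.596,0.196,0,0,0,0.622],
    [-0.596,0.196,0,0,0,0.622],
    [-0.596,0.196,0,0,0,0.622],
    [-0.596,0.196,0,0,0,0.622],
    [-0.596,0.196,0,0,0,0.622],
  ],
)

```text
time: 13.05
ee_pos: [0.4806, 0.0639, 0.1982]
eef_rot: [0.99, 0.142, 0.001, 0.001]
ft_force: [1.1, 1.0, 0.5]
width: 0.0375
grip_force: 0.0
```

Emit:
drive_tool(
  increments=[
    [-0.434,0.453,0,0,0,0.622],
    [-0.434,0.453,0,0,0,0.622],
    [-0.434,0.453,0,0,0,0.622],
    [-0.434,0.453,0,0,0,0.622],
    [-0.434,0.453,0,0,0,0.622],
  ],
)

```text
time: 13.47
ee_pos: [0.3953, -0.1037, 0.1983]
eef_rot: [0.995, -0.101, 0.001, 0.001]
ft_force: [0.5, -0.4, 0.5]
width: 0.0378
grip_force: 0.0
```

```bash
python3 - <<'E'
from h import *
im=camera("top");sd=camera("side")
cv2.imwrite("pics/t5.png",cv2.resize(np.hstack([im[160:280,210:450],sd[140:260,230:340]]),None,fx=2.25,fy=2.25,interpolation=cv2.INTER_CUBIC))
plan([("tab",[.462,-.242,.2],ori(-11)),("dn",[.462,-.242,.071],ori(-11))])
E
```

```text
t 13.57 p [ 0.3959 -0.1034  0.1983] q [ 9.951e-01 -9.870e-02  9.000e-04  7.000e-04] f [ 0.2 -0.   0.8] w 0.0374 g 0.0 j [ 0.47 -0.12 -0.31  2.01 -0.04  1.25 -1.59]
tab [0.307, 0.41, -0.005, 0.002, -0.002, -0.007]
dn [0.0, 0.0, 0.43, 0.0, 0.0, 0.0]
```

View pics/t5.png

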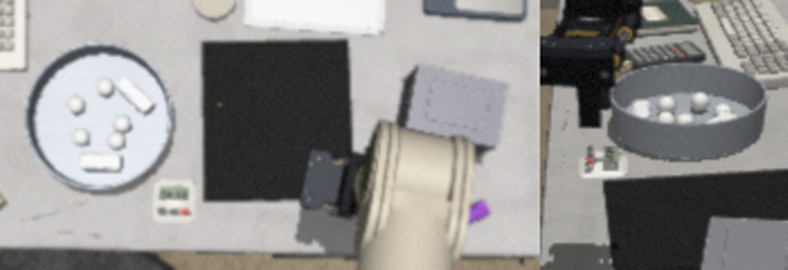

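Both rods are now in the bowl, at (135,95) and (101,162) in the crop, and the balls are inside. Next the lid tab.

Emit:
drive_tool(
  increments=[
    [0.06,0.08,0,0,0,0],
    [0.12,0.16,0,0,0,0],
    [0.19,0.25,0,0,0,0],
    [0.25,0.33,0,0,0,0],
    [0.307,0.41,0,0,0,-0.007],
  ],
  claw=0.35,
)

```text
time: 13.98
ee_pos: [0.4658, -0.2388, 0.1981]
eef_rot: [0.996, -0.092, 0.001, 0.0]
ft_force: [0.4, 1.0, -0.2]
width: 0.0556
grip_force: 0.0
```

Emit:
drive_tool(
  increments=[
    [0,0,0.1,0,0,0],
    [0,0,0.2,0,0,0],
    [0,0,0.3,0,0,0],
    [0,0,0.4,0,0,0],
    [0,0,0.43,0,0,0],
  ],
)

```text
time: 14.4
ee_pos: [0.463, -0.2363, 0.0649]
eef_rot: [0.996, -0.092, -0.002, -0.001]
ft_force: [-1.8, -0.2, -0.9]
width: 0.0566
grip_force: 0.0
```

```bash
python3 - <<'E'
from h import *
im=camera("top");sd=camera("side");st()
a=sd[190:320,230:390];print(proj("side",[.462,-.242,.088]))
cv2.imwrite("pics/t6.png",cv2.resize(np.hstack([im[180:260,370:450].repeat(1,0),a[25:105,0:160]]),None,fx=3.2,fy=3.2,interpolation=cv2.INTER_CUBIC))
E
```

```text
t 14.5 p [ 0.464  -0.2371  0.0675] q [ 9.957e-01 -9.230e-02 -1.100e-03 -6.000e-04] f [0.6 0.  0.4] w 0.0564 g 0.0 j [ 0.55  0.26 -0.19  1.9   0.06  0.99 -1.42]
(np.float64(287.34093968675853), np.float64(262.1507713960349))
```

View pics/t6.png

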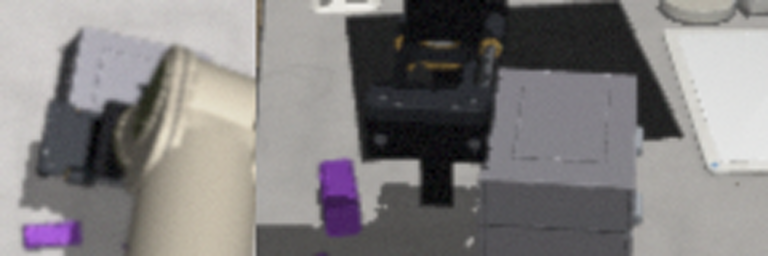

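The near finger is at (437,180) in the side crop, clear of the case face at (485,200), so it straddles the tab. Small y correction, then close.

Emit:
drive_tool(
  increments=[
    [-0.004,0.014,-0.006,0,0,0],
    [-0.004,0.014,-0.006,0,0,0],
    [-0.004,0.014,-0.006,0,0,0],
    [-0.004,0.014,-0.006,0,0,0],
    [-0.004,0.014,-0.006,0,0,0],
  ],
  claw=1,
  force=20,
)

```text
time: 14.92
ee_pos: [0.4629, -0.2423, 0.071]
eef_rot: [0.996, -0.093, 0.001, 0.0]
ft_force: [0.9, 0.5, -0.6]
width: 0.031
grip_force: 0.0
```

Emit:
drive_tool(
  increments=[
    [0,0,0,0,0,0],
    [0,0,0,0,0,0],
    [0,0,0,0,0,0],
    [0,0,0,0,0,0],
    [0,0,0,0,0,0],
  ],
)

```text
time: 15.33
ee_pos: [0.463, -0.2402, 0.0703]
eef_rot: [0.996, -0.092, 0.0, -0.001]
ft_force: [0.3, 6.5, 4.4]
width: 0.0175
grip_force: 20.0
```

```bash
cat >> h.py <<'E'
YC=-11.;C=np.array([.5425,-.2575,0]);RC=R.from_euler("z",YC,degrees=True)
def case(p): return C+RC.apply(p)
def tab(th): # TCP for tab at lid angle th
    a=np.radians(4.27)+th;return case([.052-.1344*np.cos(a),0,.078+.1344*np.sin(a)-.0187])
E
python3 - <<'E'
from h import *
s=st();p=np.array(s["ee_pos"]);r=R.from_quat(s["eef_rot"]);off=p-tab(0);print("off",off.round(4))
path([(p+tab(t)-tab(0),r) for t in np.linspace(0,1.42,21)[1:]])
E
```

```text
t 15.33 p [ 0.463  -0.2402  0.0703] q [ 0.9957 -0.0922  0.     -0.001 ] f [0.3 6.5 4.4] w 0.0175 g 20.0 j [ 0.56  0.26 -0.19  1.9   0.06  0.99 -1.41]
off [0.001  0.0016 0.001 ]
[[0.003, 0.0, -0.032, 0.0, 0.0, 0.0], [0.009, 0.0, -0.063, 0.0, 0.0, 0.0], [0.017, 0.0, -0.094, 0.0, 0.0, 0.0], [0.027, 0.0, -0.124, 0.0, 0.0, 0.0], [0.039, 0.0, -0.153, 0.0, 0.0, 0.0]]
[[0.014, 0.0, -0.028, 0.0, 0.0, 0.0], [0.03, 0.0, -0.056, 0.0, 0.0, 0.0], [0.049, 0.0, -0.082, 0.0, 0.0, 0.0], [0.069, 0.0, -0.107, 0.0, 0.0, 0.0], [0.09, 0.0, -0.13, 0.0, 0.0, 0.0]]
[[0.023, 0.0, -0.022, 0.0, 0.0, 0.0], [0.048, 0.0, -0.042, 0.0, 0.0, 0.0], [0.074, 0.0, -0.06, 0.0, 0.0, 0.0], [0.101, 0.001, -0.076, 0.0, 0.0, 0.0], [0.13, 0.001, -0.09, 0.0, 0.0, 0.0]]
[[0.029, 0.0, -0.012, 0.0, 0.0, 0.0], [0.059, 0.0, -0.022, 0.0, 0.0, 0.0], [0.09, 0.001, -0.03, 0.0, 0.0, 0.0], [0.122, 0.001, -0.036, 0.0, 0.0, 0.0], [0.153, 0.001, -0.04, 0.0, 0.0, 0.0]]
```

Emit:
drive_tool(
  increments=[
    [0.003,-0.003,-0.032,0,0,0],
    [0.009,-0.006,-0.063,0,0,0],
    [0.017,-0.006,-0.094,0,0,0],
    [0.027,-0.006,-0.124,0,0,0],
    [0.039,-0.006,-0.153,0,0,0],
  ],
)

```text
time: 15.75
ee_pos: [0.4745, -0.2425, 0.117]
eef_rot: [0.996, -0.093, 0.0, 0.0]
ft_force: [2.9, -0.1, -2.5]
width: 0.018
grip_force: 20.0
```

Emit:
drive_tool(
  increments=[
    [0.014,0,-0.028,0,0,0],
    [0.03,0,-0.056,0,0,0],
    [0.049,0,-0.082,0,0,0],
    [0.069,0,-0.107,0,0,0],
    [0.09,0,-0.13,0,0,0],
  ],
)

```text
time: 16.17
ee_pos: [0.5011, -0.2479, 0.1557]
eef_rot: [0.996, -0.093, -0.0, 0.0]
ft_force: [1.6, -1.4, -4.0]
width: 0.0175
grip_force: 20.0
```

Emit:
drive_tool(
  increments=[
    [0.023,0,-0.022,0,0,0],
    [0.048,0,-0.042,0,0,0],
    [0.074,0,-0.06,0,0,0],
    [0.101,0,-0.076,0,0,0],
    [0.13,0,-0.09,0,0,0],
  ],
)

```text
time: 16.58
ee_pos: [0.5394, -0.2557, 0.1824]
eef_rot: [0.996, -0.093, -0.0, 0.001]
ft_force: [-0.6, -4.0, -3.4]
width: 0.0178
grip_force: 20.0
```

Emit:
drive_tool(
  increments=[
    [0.029,0,-0.012,0,0,0],
    [0.059,0,-0.022,0,0,0],
    [0.09,0,-0.03,0,0,0],
    [0.122,0,-0.036,0,0,0],
    [0.153,0,-0.04,0,0,0],
  ],
)

```text
time: 17.0
ee_pos: [0.584, -0.2647, 0.1935]
eef_rot: [0.996, -0.094, -0.001, 0.001]
ft_force: [-2.3, -4.8, -5.6]
width: 0.0182
grip_force: 20.0
```

```bash
python3 - <<'E'
from h import *
sd=camera("side");s=st();print(tab(1.42))
cv2.imwrite("pics/t7.png",cv2.resize(sd[130:330,220:420],None,fx=2,fy=2))
E
```

```text
t 17.05 p [ 0.5853 -0.265   0.1936] q [ 9.956e-01 -9.340e-02 -5.000e-04  9.000e-04] f [-3.4 -4.  -2. ] w 0.0176 g 20.0 j [ 0.49  0.39 -0.19  1.44  0.08  1.31 -1.46]
[ 0.58349191 -0.26546802  0.19330927]
```

View pics/t7.png

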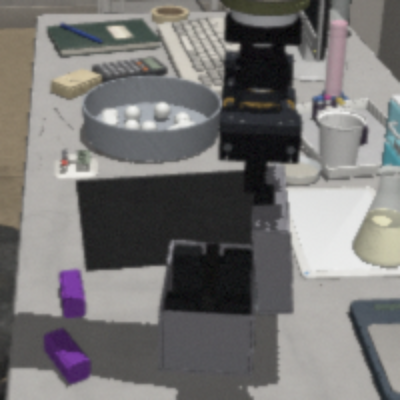

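The lid stands near vertical with the tab held, at (262,180). The crossbar region is visible inside the base. Releasing.

Emit:
drive_tool(
  increments=[
    [0.02,0,0,0,0,0],
    [0.04,0,0,0,0,0],
    [0.04,0,0,0,0,0],
    [0.04,0,0,0,0,0],
    [0.04,0,0,0,0,0],
  ],
  claw=0.4,
)

```text
time: 17.47
ee_pos: [0.5962, -0.265, 0.1941]
eef_rot: [0.996, -0.093, 0.0, -0.0]
ft_force: [-1.0, 0.0, 0.2]
width: 0.0433
grip_force: 0.0
```

Emit:
drive_tool(
  increments=[
    [0,0,-0.1,0,0,0],
    [0,0,-0.2,0,0,0],
    [0,0,-0.3,0,0,0],
    [-0.1,0,-0.35,0,0,0],
    [-0.2,0,-0.35,0,0,0],
  ],
)

```text
time: 17.88
ee_pos: [0.5382, -0.254, 0.3026]
eef_rot: [0.996, -0.092, 0.003, 0.001]
ft_force: [-0.3, -0.1, 0.4]
width: 0.0521
grip_force: 0.0
```

```bash
python3 - <<'E'
from h import *
G=case([0,0,0]); T=25
ax=RC.apply([0,1,0])   # +tilt about case y: tool z (down) -> ? print
for t in(25,-25): print(t,ori(79,t,ax).as_matrix()[:,2].round(2))
st()
E
```

```text
25 [-0.41  0.08 -0.91]
-25 [ 0.41 -0.08 -0.91]
t 17.88 p [ 0.5382 -0.254   0.3026] q [ 9.957e-01 -9.230e-02  2.800e-03  6.000e-04] f [-0.3 -0.1  0.4] w 0.0521 g 0.0 j [ 0.52  0.24 -0.19  1.41  0.04  1.49 -1.42]
```

```bash
cat >> h.py <<'E'
AX=RC.apply([0,1,0])
def stir(p,tilt=-25,d=.009,yaw=79.): # TCP so that bar centre is at world p, grasp d behind bar centre
    o=ori(yaw,tilt,AX);return np.array(p)+o.as_matrix()[:,2]*(.0187-d),o
E
python3 - <<'E'
from h import *
b=case([0,0,.079]);P,o=stir(b);print(P)
plan([("pre",P+[-.08,.1,.17],o)])
E
```

```text
[ 0.54652408 -0.2582822   0.07020881]
t 17.88 p [ 0.5382 -0.254   0.3026] q [ 9.957e-01 -9.230e-02  2.800e-03  6.000e-04] f [-0.3 -0.1  0.4] w 0.0521 g 0.0 j [ 0.52  0.24 -0.19  1.41  0.04  1.49 -1.42]
pre [-0.098, -0.09, 0.069, -0.144, 0.143, -0.652]
pre [-0.046, -0.135, 0.047, -0.144, 0.143, -0.652]
pre [0.023, -0.145, 0.03, -0.144, 0.143, -0.652]
```

Emit:
drive_tool(
  increments=[
    [-0.098,-0.09,0.069,-0.144,0.143,-0.652],
    [-0.098,-0.09,0.069,-0.144,0.143,-0.652],
    [-0.098,-0.09,0.069,-0.144,0.143,-0.652],
    [-0.098,-0.09,0.069,-0.144,0.143,-0.652],
    [-0.098,-0.09,0.069,-0.144,0.143,-0.652],
  ],
  claw=0.59,
)

```text
time: 18.3
ee_pos: [0.5126, -0.2215, 0.2789]
eef_rot: [0.983, 0.166, 0.051, 0.062]
ft_force: [-0.1, 0.4, -0.3]
width: 0.0363
grip_force: 0.0
```

Emit:
drive_tool(
  increments=[
    [-0.046,-0.135,0.047,-0.144,0.143,-0.652],
    [-0.046,-0.135,0.047,-0.144,0.143,-0.652],
    [-0.046,-0.135,0.047,-0.144,0.143,-0.652],
    [-0.046,-0.135,0.047,-0.144,0.143,-0.652],
    [-0.046,-0.135,0.047,-0.144,0.143,-0.652],
  ],
)

```text
time: 18.72
ee_pos: [0.4883, -0.19, 0.258]
eef_rot: [0.899, 0.409, 0.097, 0.118]
ft_force: [0.2, 0.0, 0.7]
width: 0.0355
grip_force: 0.0
```

Emit:
drive_tool(
  increments=[
    [0.023,-0.145,0.03,-0.144,0.143,-0.652],
    [0.023,-0.145,0.03,-0.144,0.143,-0.652],
    [0.023,-0.145,0.03,-0.144,0.143,-0.652],
    [0.023,-0.145,0.03,-0.144,0.143,-0.652],
    [0.023,-0.145,0.03,-0.144,0.143,-0.652],
  ],
)

```text
time: 19.13
ee_pos: [0.4643, -0.1584, 0.2371]
eef_rot: [0.752, 0.623, 0.136, 0.166]
ft_force: [-0.2, -0.5, 0.7]
width: 0.0358
grip_force: 0.0
```

```bash
python3 - <<'E'
from h import *
im=camera("top");sd=camera("side");s=st()
print(R.from_quat(s["eef_rot"]).as_matrix().round(3).tolist())
print("bar ends side px",[np.round(proj("side",case([0,y,.088])),1) for y in(-.054,.054)],"top",[np.round(proj("top",case([0,y,.088])),1) for y in(-.054,.054)])
cv2.imwrite("pics/t8.png",cv2.resize(np.hstack([im[165:265,360:460],sd[210:310,290:390]]),None,fx=4,fy=4,interpolation=cv2.INTER_CUBIC))
E
```

```text
t 19.23 p [ 0.4646 -0.1583  0.2373] q [0.7543 0.6205 0.1363 0.1657] f [-0.3 -0.1  0.4] w 0.0354 g 0.0 j [ 0.42 -0.29 -0.14  2.13 -0.1   0.87  0.13]
[[0.193, 0.891, 0.411], [0.981, -0.175, -0.081], [0.0, 0.419, -0.908]]
bar ends side px [array([323.7, 278.5]), array([325.9, 250.8])] top [array([426.9, 210.7]), array([396.2, 204.2])]
```

View pics/t8.png

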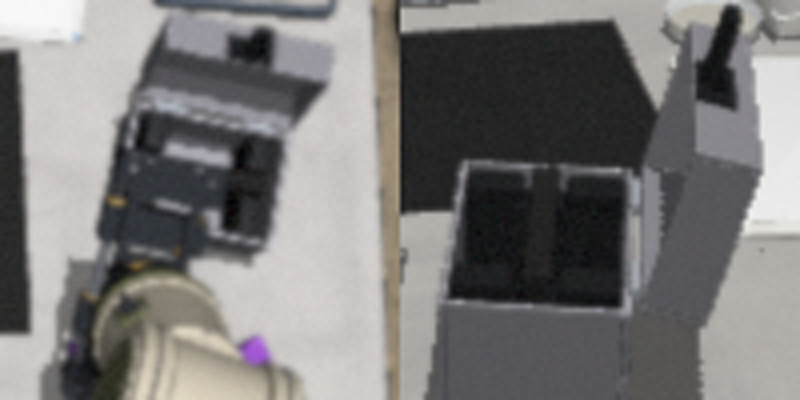

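The side crop shows the lid leaning open on its stop. The crossbar runs from (545,165) to (540,280), within about 1 px of the prediction. Going in.

```bash
python3 - <<'E'
from h import *
P,o=stir(case([0,0,.079]))
plan([("pre",P+[0,0,.13],o),("dn",P,o)])
E
```

```text
t 19.23 p [ 0.4646 -0.1583  0.2373] q [0.7543 0.6205 0.1363 0.1657] f [-0.3 -0.1  0.4] w 0.0354 g 0.0 j [ 0.42 -0.29 -0.14  2.13 -0.1   0.87  0.13]
pre [-0.275, 0.25, 0.252, -0.005, 0.001, -0.002]
dn [0.0, -0.183, 0.393, 0.0, 0.0, 0.0]
```

Emit:
drive_tool(
  increments=[
    [-0.055,0.05,0.05,0,0,0],
    [-0.11,0.1,0.1,0,0,0],
    [-0.165,0.15,0.15,0,0,0],
    [-0.22,0.2,0.2,0,0,0],
    [-0.275,0.25,0.252,-0.005,0,0],
  ],
)

```text
time: 19.65
ee_pos: [0.5483, -0.2592, 0.1997]
eef_rot: [0.755, 0.62, 0.137, 0.167]
ft_force: [0.0, 0.8, 0.0]
width: 0.0359
grip_force: 0.0
```

Emit:
drive_tool(
  increments=[
    [0,0,0,0,0,0],
    [0,0,0,0,0,0],
    [0,-0.03,0.065,0,0,0],
    [0,-0.06,0.13,0,0,0],
    [0,-0.09,0.195,0,0,0],
  ],
)

```text
time: 20.07
ee_pos: [0.5476, -0.2575, 0.1357]
eef_rot: [0.754, 0.62, 0.138, 0.167]
ft_force: [0.1, -0.2, -0.2]
width: 0.0354
grip_force: 0.0
```

Emit:
drive_tool(
  increments=[
    [0,-0.023,0.05,0,0,0],
    [0,-0.046,0.1,0,0,0],
    [0,-0.07,0.15,0,0,0],
    [0,-0.093,0.198,0,0,0],
    [0,-0.093,0.198,0,0,0],
  ],
)

```text
time: 20.48
ee_pos: [0.5454, -0.2564, 0.0671]
eef_rot: [0.754, 0.621, 0.137, 0.165]
ft_force: [-1.1, 0.2, -1.2]
width: 0.0353
grip_force: 0.0
```

```bash
python3 - <<'E'
from h import *
P,o=stir(case([0,0,.079]));print(P)
plan([("fix",P,o)])
E
```

```text
[ 0.54652408 -0.2582822   0.07020881]
t 20.48 p [ 0.5454 -0.2564  0.0671] q [0.7544 0.6205 0.1367 0.1646] f [-1.1  0.2 -1.2] w 0.0353 g 0.0 j [ 0.47  0.19 -0.05  2.08 -0.19  0.47  0.38]
fix [-0.005, 0.009, -0.007, -0.006, -0.001, -0.003]
```

Emit:
drive_tool(
  increments=[
    [0,0,0,0,0,0],
    [0,0,0,0,0,0],
    [0,0,0,0,0,0],
    [0,0,0,0,0,0],
    [0,0,0,0,0,0],
  ],
  claw=1,
  force=50,
)

```text
time: 20.9
ee_pos: [0.5478, -0.2584, 0.071]
eef_rot: [0.754, 0.62, 0.138, 0.168]
ft_force: [-3.7, 0.1, 5.5]
width: 0.0194
grip_force: 50.0
```

Emit:
drive_tool(
  increments=[
    [0,0,0,0,0,0],
    [0,0,0,0,0,0],
    [0,0,0,0,0,0],
    [0,0,0,0,0,0],
    [0,0,0,0,0,0],
  ],
)

```text
time: 21.32
ee_pos: [0.5477, -0.2585, 0.071]
eef_rot: [0.754, 0.62, 0.138, 0.167]
ft_force: [-3.7, 1.9, 7.5]
width: 0.0191
grip_force: 50.0
```

Emit:
drive_tool(
  increments=[
    [0,0.02,-0.043,0,0,0],
    [0,0.04,-0.086,0,0,0],
    [0,0.06,-0.129,0,0,0],
    [0,0.08,-0.172,0,0,0],
    [0,0.1,-0.215,0,0,0],
  ],
)

```text
time: 21.73
ee_pos: [0.5469, -0.2583, 0.1416]
eef_rot: [0.754, 0.62, 0.137, 0.167]
ft_force: [0.7, -0.4, -1.4]
width: 0.0194
grip_force: 50.0
```

Emit:
drive_tool(
  increments=[
    [0,0.02,-0.043,0,0,0],
    [0,0.04,-0.086,0,0,0],
    [0,0.06,-0.129,0,0,0],
    [0,0.08,-0.172,0,0,0],
    [0,0.08,-0.172,0,0,0],
  ],
)

```text
time: 22.15
ee_pos: [0.5484, -0.259, 0.2012]
eef_rot: [0.754, 0.62, 0.138, 0.169]
ft_force: [0.5, -0.4, -0.7]
width: 0.0193
grip_force: 50.0
```

```bash
python3 - <<'E'
from h import *
sd=camera("side");st()
cv2.imwrite("pics/t9.png",cv2.resize(sd[150:300,270:390],None,fx=4,fy=4,interpolation=cv2.INTER_CUBIC))
E
```

```text
t 22.2 p [ 0.5478 -0.2587  0.1993] q [0.7538 0.6201 0.1379 0.168 ] f [ 0.9  0.4 -2.4] w 0.0194 g 50.0 j [ 0.45  0.02 -0.03  1.95 -0.14  0.75  0.31]
```

View pics/t9.png

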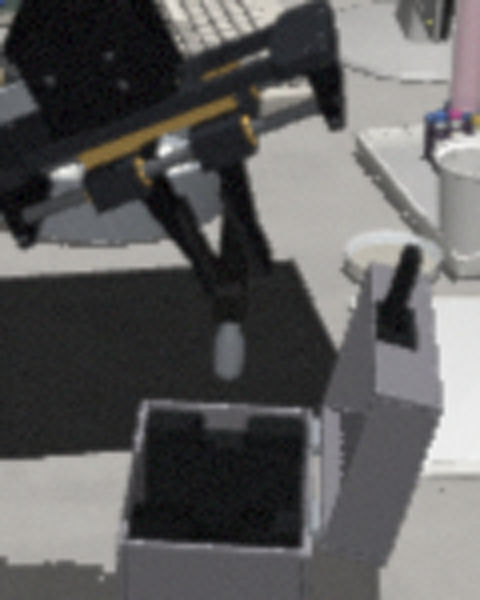

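The stirrer hangs nearly vertical from the tilted gripper, with its head centred near (229,350) in the crop. I'll estimate its tilt from the head's pixel position.

```bash
python3 - <<'E'
from h import *
bar=np.array([.5438,-.258,.208])
sd=camera("side");hsv=cv2.cvtColor(sd,cv2.COLOR_BGR2HSV)
g=sd[225:250,318:338].astype(int).max(2);m=(g>70).astype(np.uint8)
n,l,s,c=cv2.connectedComponentsWithStats(m)
print([(s[i].tolist(),(c[i]+[318,225]).round(1).tolist()) for i in range(1,n)])
for a in(-5,0,5,10,15):
    o=ori(79,-a,AX).as_matrix()
    print(a,np.round(proj("side",bar+o[:,2]*.058),1),np.round(proj("side",bar+o[:,2]*.071),1))
B=[.5235,.282]
E
```

```text
[([5, 7, 8, 14, 85], [326.5, 238.2])]
-5 [323.9 239.2] [323.2 244.4]
0 [326.3 239.4] [326.1 244.7]
5 [328.7 239.4] [329.  244.7]
10 [331.1 239.3] [331.9 244.5]
15 [333.4 238.9] [334.8 244.1]
```

```bash
python3 - <<'E'
from h import *
o=ori(79,-25,AX);B=np.array([.5235,.282,0]);off=np.array([.004,-.0008,.0622])
T=lambda x,y,z:B+[x,y,z]+off
p,r=plan([("over",T(0,0,.135),o),("dn",T(0,0,.075),o),("dn2",T(0,0,.016),o)])
print("out");p,r=path([(T(x,0,.016),o) for x in(.009,.018,.027,.036,.036)],(p,r))
print("circle");path([(T(.036*np.cos(a),-.036*np.sin(a),.016),o) for a in np.radians(12*np.arange(1,31))],(p,r))
E
```

```text
t 22.25 p [ 0.5471 -0.2584  0.1978] q [0.754  0.6203 0.1374 0.167 ] f [ 0.2 -0.5 -1.9] w 0.0193 g 50.0 j [ 0.45  0.02 -0.03  1.95 -0.14  0.75  0.31]
over [0.584, -0.124, -0.057, 0.0, 0.0, -0.001]
over [0.584, -0.124, -0.057, 0.0, 0.0, -0.001]
over [0.584, -0.124, -0.057, 0.0, 0.0, -0.001]
dn [0.0, -0.085, 0.181, 0.0, 0.0, 0.0]
dn2 [0.0, -0.083, 0.178, 0.0, 0.0, 0.0]
out
[[0.006, 0.027, 0.012, 0.0, 0.0, 0.0], [0.011, 0.053, 0.025, 0.0, 0.0, 0.0], [0.017, 0.08, 0.037, 0.0, 0.0, 0.0], [0.023, 0.107, 0.05, 0.0, 0.0, 0.0], [0.023, 0.107, 0.05, 0.0, 0.0, 0.0]]
circle
[[-0.025, 0.002, 0.001, 0.0, 0.0, 0.0], [-0.05, -0.001, 0.0, 0.0, 0.0, 0.0], [-0.074, -0.008, -0.004, 0.0, 0.0, 0.0], [-0.095, -0.02, -0.009, 0.0, 0.0, 0.0], [-0.113, -0.035, -0.017, 0.0, 0.0, 0.0]]
[[-0.014, -0.019, -0.009, 0.0, 0.0, 0.0], [-0.024, -0.04, -0.018, 0.0, 0.0, 0.0], [-0.029, -0.062, -0.029, 0.0, 0.0, 0.0], [-0.029, -0.085, -0.039, 0.0, 0.0, 0.0], [-0.023, -0.107, -0.05, 0.0, 0.0, 0.0]]
[[0.011, -0.021, -0.01, 0.0, 0.0, 0.0], [0.026, -0.039, -0.018, 0.0, 0.0, 0.0], [0.045, -0.054, -0.025, 0.0, 0.0, 0.0], [0.067, -0.065, -0.03, 0.0, 0.0, 0.0], [0.091, -0.071, -0.033, 0.0, 0.0, 0.0]]
[[0.025, -0.002, -0.001, 0.0, 0.0, 0.0], [0.05, 0.001, 0.0, 0.0, 0.0, 0.0], [0.074, 0.008, 0.004, 0.0, 0.0, 0.0], [0.095, 0.02, 0.009, 0.0, 0.0, 0.0], [0.113, 0.035, 0.017, 0.0, 0.0, 0.0]]
[[0.014, 0.019, 0.009, 0.0, 0.0, 0.0], [0.024, 0.04, 0.018, 0.0, 0.0, 0.0], [0.029, 0.062, 0.029, 0.0, 0.0, 0.0], [0.029, 0.085, 0.039, 0.0, 0.0, 0.0], [0.023, 0.107, 0.05, 0.0, 0.0, 0.0]]
[[-0.011, 0.021, 0.01, 0.0, 0.0, 0.0], [-0.026, 0.039, 0.018, 0.0, 0.0, 0.0], [-0.045, 0.054, 0.025, 0.0, 0.0, 0.0], [-0.067, 0.065, 0.03, 0.0, 0.0, 0.0], [-0.091, 0.071, 0.033, 0.0, 0.0, 0.0]]
```

Emit:
drive_tool(
  increments=[
    [0.08,-0.017,-0.008,0,0,0],
    [0.19,-0.04,-0.018,0,0,0],
    [0.31,-0.066,-0.03,0,0,0],
    [0.44,-0.093,-0.043,0,0,0],
    [0.584,-0.124,-0.057,0,0,0],
  ],
  force=60,
)

```text
time: 22.67
ee_pos: [0.5397, -0.08, 0.1961]
eef_rot: [0.754, 0.62, 0.137, 0.166]
ft_force: [-0.6, 0.7, -0.9]
width: 0.0192
grip_force: 60.0
```

Emit:
drive_tool(
  increments=[
    [0.117,-0.025,-0.011,0,0,0],
    [0.234,-0.05,-0.023,0,0,0],
    [0.35,-0.074,-0.034,0,0,0],
    [0.467,-0.099,-0.046,0,0,0],
    [0.584,-0.124,-0.057,0,0,0],
  ],
)

```text
time: 23.08
ee_pos: [0.5334, 0.1001, 0.1962]
eef_rot: [0.754, 0.62, 0.137, 0.166]
ft_force: [1.6, -0.4, -0.9]
width: 0.019
grip_force: 60.0
```

Emit:
drive_tool(
  increments=[
    [0.14,-0.03,-0.014,0,0,0],
    [0.27,-0.057,-0.026,0,0,0],
    [0.39,-0.083,-0.038,0,0,0],
    [0.49,-0.104,-0.048,0,0,0],
    [0.584,-0.124,-0.057,0,0,0],
  ],
)

```text
time: 23.5
ee_pos: [0.527, 0.2804, 0.1959]
eef_rot: [0.754, 0.621, 0.137, 0.166]
ft_force: [0.6, 0.4, -1.7]
width: 0.0187
grip_force: 60.0
```

Emit:
drive_tool(
  increments=[
    [0,0,0,0,0,0],
    [0,0,0,0,0,0],
    [0,-0.028,0.06,0,0,0],
    [0,-0.057,0.12,0,0,0],
    [0,-0.085,0.181,0,0,0],
  ],
)

```text
time: 23.92
ee_pos: [0.5278, 0.2768, 0.1358]
eef_rot: [0.754, 0.62, 0.137, 0.167]
ft_force: [0.5, -0.0, -2.7]
width: 0.019
grip_force: 60.0
```

```bash
python3 - <<'E'
from h import *
sd=camera("side");im=camera("top");s=st()
p=np.array(s["ee_pos"])-[.004,-.0008,.0622];print("tip est",p,proj("side",p))
cv2.imwrite("pics/t10.png",cv2.resize(np.hstack([sd[130:230,240:370],im[170:270,200:310]]),None,fx=3.3,fy=3.3,interpolation=cv2.INTER_CUBIC))
o=ori(79,-25,AX);B=np.array([.5235,.282,0]);off=np.array([.004,-.0008,.0622])
plan([("dn2",B+[0,0,.016]+off,o)])
E
```

```text
t 24.02 p [0.5262 0.2754 0.1331] q [0.7546 0.6204 0.1339 0.1665] f [-1.  -1.1 -0.8] w 0.0188 g 60.0 j [-0.1   0.22 -0.73  1.93  0.66  0.92 -1.37]
tip est [0.52215062 0.27624464 0.07091473] (np.float64(294.2655738122476), np.float64(177.00212001634992))
t 24.02 p [0.5262 0.2754 0.1331] q [0.7546 0.6204 0.1339 0.1665] f [-1.  -1.1 -0.8] w 0.0188 g 60.0 j [-0.1   0.22 -0.73  1.93  0.66  0.92 -1.37]
dn2 [0.021, -0.076, 0.167, -0.007, 0.007, -0.002]
```

View pics/t10.png

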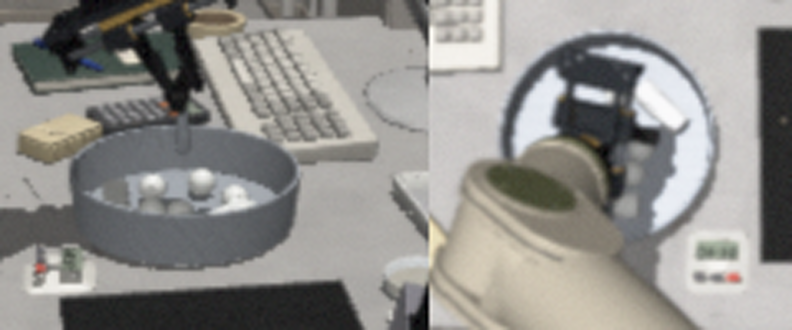

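The stirrer hangs vertical with its tip at (183,150) in the crop, matching the prediction, and the middle of the bowl below is clear. Descending and stirring the first turn.

Emit:
drive_tool(
  increments=[
    [0.004,-0.018,0.04,0,0,0],
    [0.008,-0.036,0.08,0,0,0],
    [0.012,-0.054,0.12,0,0,0],
    [0.012,-0.077,0.168,0,0,0],
    [0.012,-0.077,0.168,0,0,0],
  ],
)

```text
time: 24.43
ee_pos: [0.528, 0.2801, 0.0798]
eef_rot: [0.754, 0.62, 0.135, 0.167]
ft_force: [-0.7, -1.9, -2.4]
width: 0.0189
grip_force: 60.0
```

Emit:
drive_tool(
  increments=[
    [0,0,0,0,0,0],
    [0,0,0,0,0,0],
    [0,0,0,0,0,0],
    [0,0,0,0,0,0],
    [0,0,0,0,0,0],
  ],
)

```text
time: 24.85
ee_pos: [0.5292, 0.2819, 0.0827]
eef_rot: [0.754, 0.62, 0.138, 0.167]
ft_force: [-1.0, -0.4, -1.7]
width: 0.0187
grip_force: 60.0
```

Emit:
drive_tool(
  increments=[
    [0.006,0.027,0.012,0,0,0],
    [0.011,0.053,0.025,0,0,0],
    [0.017,0.08,0.037,0,0,0],
    [0.023,0.107,0.05,0,0,0],
    [0.023,0.107,0.05,0,0,0],
  ],
)

```text
time: 25.27
ee_pos: [0.5671, 0.281, 0.0818]
eef_rot: [0.755, 0.619, 0.137, 0.167]
ft_force: [0.2, 0.2, -1.5]
width: 0.0191
grip_force: 60.0
```

Emit:
drive_tool(
  increments=[
    [0,0,0,0,0,0],
    [0,0,0,0,0,0],
    [0,0,0,0,0,0],
    [0,0,0,0,0,0],
    [0,0,0,0,0,0],
  ],
)

```text
time: 25.68
ee_pos: [0.5647, 0.282, 0.0819]
eef_rot: [0.754, 0.62, 0.137, 0.167]
ft_force: [-0.0, 0.4, -1.7]
width: 0.019
grip_force: 60.0
```

```bash
python3 - <<'E'
from h import *
sd=camera("side");s=st()
p=np.array(s["ee_pos"])-[.004,-.0008,.0622];print("tip est rel bowl",p-[.5235,.282,0],proj("side",p))
E
```

```text
t 25.73 p [0.5647 0.2819 0.0819] q [0.7539 0.6204 0.1374 0.1668] f [ 0.2 -0.4 -1.6] w 0.0189 g 60.0 j [-0.14  0.36 -0.67  1.89  0.8   0.86 -1.45]
tip est rel bowl [0.03723536 0.00073144 0.01971296] (np.float64(305.75043506475686), np.float64(190.17757398210014))
```

Emit:
drive_tool(
  increments=[
    [-0.025,-0.004,0.013,0,0,0],
    [-0.05,-0.007,0.012,0,0,0],
    [-0.074,-0.014,0.008,0,0,0],
    [-0.095,-0.026,0.003,0,0,0],
    [-0.113,-0.041,-0.005,0,0,0],
  ],
)

```text
time: 26.15
ee_pos: [0.5464, 0.2495, 0.0779]
eef_rot: [0.754, 0.62, 0.137, 0.167]
ft_force: [-0.8, -0.9, -0.8]
width: 0.0188
grip_force: 60.0
```

Emit:
drive_tool(
  increments=[
    [-0.014,-0.019,-0.009,0,0,0],
    [-0.024,-0.04,-0.018,0,0,0],
    [-0.029,-0.062,-0.029,0,0,0],
    [-0.029,-0.085,-0.039,0,0,0],
    [-0.023,-0.107,-0.05,0,0,0],
  ],
)

```text
time: 26.57
ee_pos: [0.5099, 0.251, 0.0781]
eef_rot: [0.754, 0.62, 0.137, 0.167]
ft_force: [0.6, 0.1, -0.6]
width: 0.0188
grip_force: 60.0
```

Emit:
drive_tool(
  increments=[
    [0.011,-0.021,-0.01,0,0,0],
    [0.026,-0.039,-0.018,0,0,0],
    [0.045,-0.054,-0.025,0,0,0],
    [0.067,-0.065,-0.03,0,0,0],
    [0.091,-0.071,-0.033,0,0,0],
  ],
)

```text
time: 26.98
ee_pos: [0.4925, 0.2834, 0.078]
eef_rot: [0.754, 0.621, 0.137, 0.167]
ft_force: [-0.6, -0.3, -1.5]
width: 0.0189
grip_force: 60.0
```

Emit:
drive_tool(
  increments=[
    [0.025,-0.002,-0.001,0,0,0],
    [0.05,0.001,0,0,0,0],
    [0.074,0.008,0.004,0,0,0],
    [0.095,0.02,0.009,0,0,0],
    [0.113,0.035,0.017,0,0,0],
  ],
)

```text
time: 27.4
ee_pos: [0.5115, 0.314, 0.0778]
eef_rot: [0.754, 0.62, 0.137, 0.167]
ft_force: [0.7, 0.3, -1.6]
width: 0.0189
grip_force: 60.0
```

Emit:
drive_tool(
  increments=[
    [0.014,0.019,0.009,0,0,0],
    [0.024,0.04,0.018,0,0,0],
    [0.029,0.062,0.029,0,0,0],
    [0.029,0.085,0.039,0,0,0],
    [0.023,0.107,0.05,0,0,0],
  ],
)

```text
time: 27.82
ee_pos: [0.548, 0.3129, 0.0778]
eef_rot: [0.754, 0.62, 0.137, 0.167]
ft_force: [-0.6, -0.4, -1.5]
width: 0.0191
grip_force: 60.0
```

Emit:
drive_tool(
  increments=[
    [-0.011,0.021,0.01,0,0,0],
    [-0.026,0.039,0.018,0,0,0],
    [-0.045,0.054,0.025,0,0,0],
    [-0.067,0.065,0.03,0,0,0],
    [-0.091,0.071,0.033,0,0,0],
  ],
)

```text
time: 28.23
ee_pos: [0.5652, 0.2807, 0.0778]
eef_rot: [0.754, 0.62, 0.137, 0.167]
ft_force: [0.1, -0.1, -1.0]
width: 0.019
grip_force: 60.0
```

```bash
python3 - <<'E'
from h import *
sd=camera("side");im=camera("top");s=st()
p=np.array(s["ee_pos"])-[.004,-.0008,.0622];print("tip est rel bowl",p-[.5235,.282,0],proj("side",p))
cv2.imwrite("pics/t11.png",cv2.resize(np.hstack([sd[130:230,240:370],im[170:270,200:310]]),None,fx=3.3,fy=3.3,interpolation=cv2.INTER_CUBIC))
E
```

```text
t 28.33 p [0.565  0.2797 0.0777] q [0.7546 0.6196 0.1368 0.1674] f [-1.   0.3 -1.8] w 0.0193 g 60.0 j [-0.13  0.37 -0.68  1.9   0.81  0.85 -1.46]
tip est rel bowl [ 0.03754995 -0.00151096  0.01548657] (np.float64(305.90611360460565), np.float64(191.6181461173994))
```

View pics/t11.png

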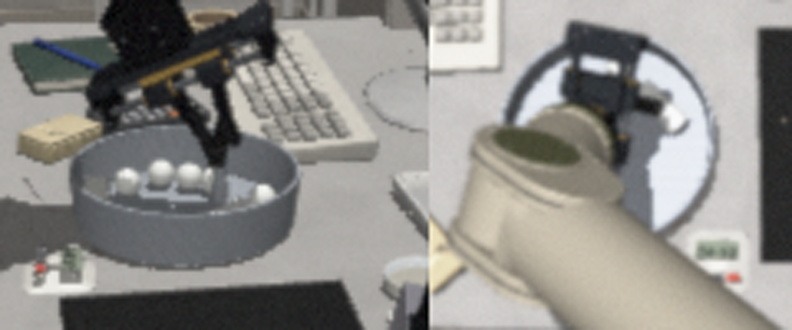

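After one turn the balls and rods remain inside the bowl and the stirrer is still vertical, head at (218,185). That was my 14th and last picture, so from here I check by numbers. Second turn plus a bit more.

Emit:
drive_tool(
  increments=[
    [-0.025,0.002,0.001,0,0,0],
    [-0.05,-0.001,0,0,0,0],
    [-0.074,-0.008,-0.004,0,0,0],
    [-0.095,-0.02,-0.009,0,0,0],
    [-0.113,-0.035,-0.017,0,0,0],
  ],
)

```text
time: 28.75
ee_pos: [0.5462, 0.2499, 0.0779]
eef_rot: [0.754, 0.62, 0.137, 0.167]
ft_force: [-0.0, 0.4, -2.1]
width: 0.0189
grip_force: 60.0
```

Emit:
drive_tool(
  increments=[
    [-0.014,-0.019,-0.009,0,0,0],
    [-0.024,-0.04,-0.018,0,0,0],
    [-0.029,-0.062,-0.029,0,0,0],
    [-0.029,-0.085,-0.039,0,0,0],
    [-0.023,-0.107,-0.05,0,0,0],
  ],
)

```text
time: 29.17
ee_pos: [0.5098, 0.251, 0.0781]
eef_rot: [0.754, 0.62, 0.137, 0.167]
ft_force: [0.4, 0.9, -1.3]
width: 0.019
grip_force: 60.0
```

Emit:
drive_tool(
  increments=[
    [0.011,-0.021,-0.01,0,0,0],
    [0.026,-0.039,-0.018,0,0,0],
    [0.045,-0.054,-0.025,0,0,0],
    [0.067,-0.065,-0.03,0,0,0],
    [0.091,-0.071,-0.033,0,0,0],
  ],
)

```text
time: 29.58
ee_pos: [0.4926, 0.2833, 0.0781]
eef_rot: [0.754, 0.621, 0.137, 0.167]
ft_force: [-0.0, -0.5, -0.2]
width: 0.0192
grip_force: 60.0
```

Emit:
drive_tool(
  increments=[
    [0.025,-0.002,-0.001,0,0,0],
    [0.05,0.001,0,0,0,0],
    [0.074,0.008,0.004,0,0,0],
    [0.095,0.02,0.009,0,0,0],
    [0.113,0.035,0.017,0,0,0],
  ],
)

```text
time: 30.0
ee_pos: [0.5115, 0.314, 0.0778]
eef_rot: [0.754, 0.62, 0.137, 0.167]
ft_force: [0.2, 0.3, -1.0]
width: 0.019
grip_force: 60.0
```

Emit:
drive_tool(
  increments=[
    [0.014,0.019,0.009,0,0,0],
    [0.024,0.04,0.018,0,0,0],
    [0.029,0.062,0.029,0,0,0],
    [0.029,0.085,0.039,0,0,0],
    [0.023,0.107,0.05,0,0,0],
  ],
)

```text
time: 30.42
ee_pos: [0.5479, 0.3129, 0.0778]
eef_rot: [0.754, 0.62, 0.137, 0.167]
ft_force: [0.0, -0.2, -2.0]
width: 0.019
grip_force: 60.0
```

Emit:
drive_tool(
  increments=[
    [-0.011,0.021,0.01,0,0,0],
    [-0.026,0.039,0.018,0,0,0],
    [-0.045,0.054,0.025,0,0,0],
    [-0.067,0.065,0.03,0,0,0],
    [-0.091,0.071,0.033,0,0,0],
  ],
)

```text
time: 30.83
ee_pos: [0.5651, 0.2807, 0.0778]
eef_rot: [0.754, 0.62, 0.137, 0.167]
ft_force: [0.6, -0.1, -2.4]
width: 0.019
grip_force: 60.0
```

Emit:
drive_tool(
  increments=[
    [-0.025,0.002,0.001,0,0,0],
    [-0.05,-0.001,0,0,0,0],
    [-0.074,-0.008,-0.004,0,0,0],
    [-0.095,-0.02,-0.009,0,0,0],
    [-0.113,-0.035,-0.017,0,0,0],
  ],
)

```text
time: 31.25
ee_pos: [0.5462, 0.25, 0.0779]
eef_rot: [0.754, 0.62, 0.137, 0.167]
ft_force: [0.1, 0.7, -0.8]
width: 0.0189
grip_force: 60.0
```

Emit:
drive_tool(
  increments=[
    [-0.014,-0.019,-0.009,0,0,0],
    [-0.024,-0.04,-0.018,0,0,0],
    [-0.029,-0.062,-0.029,0,0,0],
    [-0.029,-0.085,-0.039,0,0,0],
    [-0.023,-0.107,-0.05,0,0,0],
  ],
)

```text
time: 31.67
ee_pos: [0.5098, 0.2511, 0.078]
eef_rot: [0.754, 0.62, 0.137, 0.167]
ft_force: [0.4, 0.2, -1.0]
width: 0.0188
grip_force: 60.0
```

Emit:
drive_tool(
  increments=[
    [0,0.028,-0.06,0,0,0],
    [0,0.057,-0.12,0,0,0],
    [0,0.085,-0.18,0,0,0],
    [0,0.12,-0.26,0,0,0],
    [0,0.17,-0.365,0,0,0],
  ],
)

```text
time: 32.08
ee_pos: [0.509, 0.2511, 0.1981]
eef_rot: [0.754, 0.621, 0.136, 0.166]
ft_force: [1.6, -0.4, -1.8]
width: 0.0191
grip_force: 60.0
```

```bash
python3 - <<'E'
from h import *
P,o=stir(case([0,0,.079]));print(P)
# actual grip pose recorded (settled): .5477,-.2585,.071
G=np.array([.5477,-.2585,.071])
p,r=plan([("over",G+[0,0,.13],o),("dn",G+[0,0,.06],o)])
E
```

```text
[ 0.54652408 -0.2582822   0.07020881]
t 32.08 p [0.509  0.2511 0.1981] q [0.7537 0.6212 0.1359 0.1661] f [ 1.6 -0.4 -1.8] w 0.0191 g 60.0 j [ 0.01  0.06 -0.78  1.92  0.48  0.97 -1.18]
over [-0.548, 0.138, 0.061, -0.002, 0.001, 0.0]
over [-0.548, 0.138, 0.061, -0.002, 0.001, 0.0]
over [-0.548, 0.138, 0.061, -0.002, 0.001, 0.0]
dn [0.0, -0.099, 0.211, 0.0, 0.0, 0.0]
```

Emit:
drive_tool(
  increments=[
    [-0.08,0.02,0.009,0,0,0],
    [-0.18,0.045,0.02,0,0,0],
    [-0.3,0.075,0.033,0,0,0],
    [-0.42,0.106,0.047,0,0,0],
    [-0.548,0.138,0.061,0,0,0],
  ],
)

```text
time: 32.5
ee_pos: [0.523, 0.0804, 0.2001]
eef_rot: [0.753, 0.621, 0.138, 0.167]
ft_force: [0.8, -0.5, -1.9]
width: 0.0188
grip_force: 60.0
```

Emit:
drive_tool(
  increments=[
    [-0.11,0.028,0.012,0,0,0],
    [-0.22,0.055,0.024,0,0,0],
    [-0.33,0.083,0.037,0,0,0],
    [-0.44,0.11,0.049,0,0,0],
    [-0.548,0.138,0.061,0,0,0],
  ],
)

```text
time: 32.92
ee_pos: [0.5359, -0.0901, 0.2006]
eef_rot: [0.754, 0.621, 0.137, 0.167]
ft_force: [0.5, 0.6, -2.1]
width: 0.0188
grip_force: 60.0
```

Emit:
drive_tool(
  increments=[
    [-0.13,0.033,0.014,0,0,0],
    [-0.26,0.065,0.029,0,0,0],
    [-0.37,0.093,0.041,0,0,0],
    [-0.47,0.118,0.052,0,0,0],
    [-0.548,0.138,0.061,0,0,0],
  ],
)

```text
time: 33.33
ee_pos: [0.5486, -0.2613, 0.2013]
eef_rot: [0.754, 0.62, 0.137, 0.167]
ft_force: [-0.2, -0.4, -1.9]
width: 0.0191
grip_force: 60.0
```

Emit:
drive_tool(
  increments=[
    [0,0,0,0,0,0],
    [0,0,0,0,0,0],
    [0,0,0,0,0,0],
    [0,0,0,0,0,0],
    [0,0,0,0,0,0],
  ],
)

```text
time: 33.75
ee_pos: [0.5492, -0.2577, 0.2015]
eef_rot: [0.753, 0.621, 0.138, 0.167]
ft_force: [-0.0, -0.3, -1.3]
width: 0.0187
grip_force: 60.0
```

```bash
cat >> h.py <<'E'
def head():
    sd=camera("side");s=read_state();t=np.array(s["ee_pos"]);z=R.from_quat(s["eef_rot"]).as_matrix()[:,2]
    bar=t-z*.0097
    u,v=np.round(proj("side",bar-[0,0,.058])).astype(int)
    g=sd[v-14:v+11,u-12:u+13].astype(int).max(2);m=(g>70).astype(np.uint8)
    n,l,S,c=cv2.connectedComponentsWithStats(m)
    print([(S[i].tolist(),(c[i]+[u-12,v-14]).round(1).tolist()) for i in range(1,n)])
    for a in(-10,-5,0,5,10): print(a,np.round(proj("side",bar+ori(79,-a,AX).as_matrix()[:,2]*.058),1))
E
python3 - <<'E'
from h import *
head();o=ori(79,-25,AX);G=np.array([.5477,-.2585,.071])
plan([("fix",G+[0,0,.13],o),("dn",G+[0,0,.035],o),("dn2",G+[0,0,.002],o)])
E
```

```text
[([9, 6, 7, 14, 82], [327.0, 236.9])]
-10 [322.2 237.6]
-5 [324.5 238. ]
0 [326.9 238.2]
5 [329.3 238.3]
10 [331.7 238.1]
t 33.8 p [ 0.5492 -0.258   0.2015] q [0.7535 0.6209 0.1375 0.1668] f [0.4 0.1 0.2] w 0.0189 g 60.0 j [ 0.47  0.02 -0.05  1.94 -0.14  0.76  0.31]
fix [-0.002, -0.005, 0.0, -0.001, 0.0, 0.0]
dn [0.0, -0.134, 0.287, 0.0, 0.0, 0.0]
dn2 [0.0, -0.046, 0.1, 0.0, 0.0, 0.0]
```

Still vertical. Lowering into the cradle.

Emit:
drive_tool(
  increments=[
    [-0.002,-0.028,0.058,0,0,0],
    [-0.002,-0.056,0.116,0,0,0],
    [-0.002,-0.084,0.174,0,0,0],
    [-0.002,-0.112,0.232,0,0,0],
    [-0.002,-0.139,0.287,0,0,0],
  ],
)

```text
time: 34.22
ee_pos: [0.5474, -0.2588, 0.105]
eef_rot: [0.754, 0.621, 0.137, 0.167]
ft_force: [-0.2, -0.1, -1.9]
width: 0.0186
grip_force: 60.0
```

Emit:
drive_tool(
  increments=[
    [0,0,0,0,0,0],
    [0,0,0,0,0,0],
    [0,0,0,0,0,0],
    [0,-0.008,0.017,0,0,0],
    [0,-0.016,0.034,0,0,0],
  ],
)

```text
time: 34.63
ee_pos: [0.5483, -0.2599, 0.0958]
eef_rot: [0.754, 0.62, 0.138, 0.168]
ft_force: [0.0, -0.4, -1.6]
width: 0.0194
grip_force: 60.0
```

Emit:
drive_tool(
  increments=[
    [0,-0.01,0.021,0,0,0],
    [0,-0.02,0.042,0,0,0],
    [0,-0.03,0.066,0,0,0],
    [0,-0.03,0.066,0,0,0],
    [0,-0.03,0.066,0,0,0],
  ],
)

```text
time: 35.05
ee_pos: [0.5472, -0.2594, 0.0719]
eef_rot: [0.754, 0.62, 0.137, 0.166]
ft_force: [0.4, 2.0, -1.4]
width: 0.0188
grip_force: 60.0
```

```bash
python3 - <<'E'
from h import *
o=ori(79,-25,AX);G=np.array([.5477,-.2585,.071])
plan([("fix",G,o)])
E
```

```text
t 35.05 p [ 0.5472 -0.2594  0.0719] q [0.7541 0.6203 0.1371 0.1663] f [ 0.4  2.  -1.4] w 0.0188 g 60.0 j [ 0.48  0.18 -0.06  2.07 -0.19  0.47  0.38]
fix [0.003, 0.0, 0.003, -0.002, 0.001, -0.003]
```

Emit:
drive_tool(
  increments=[
    [0,0,0,0,0,0],
    [0,0,0,0,0,0],
    [0,0,0,0,0,0],
    [0,0,0,0,0,0],
    [0,0,0,0,0,0],
  ],
  claw=0.59,
)

```text
time: 35.47
ee_pos: [0.5477, -0.2597, 0.073]
eef_rot: [0.754, 0.62, 0.137, 0.167]
ft_force: [-0.5, 0.2, -0.5]
width: 0.0346
grip_force: 0.0
```

Emit:
drive_tool(
  increments=[
    [0,0.02,-0.043,0,0,0],
    [0,0.05,-0.107,0,0,0],
    [0,0.09,-0.193,0,0,0],
    [0,0.13,-0.28,0,0,0],
    [0,0.183,-0.393,0,0,0],
  ],
)

```text
time: 35.88
ee_pos: [0.5464, -0.2591, 0.2025]
eef_rot: [0.754, 0.62, 0.137, 0.166]
ft_force: [0.9, 0.3, 0.3]
width: 0.0357
grip_force: 0.0
```

```bash
python3 - <<'E'
from h import *
p,r=plan([("mid",[.47,-.17,.30],ori(79,-25,AX)),("mid2",[.50,-.22,.32],ori(-11)),("abv",tab(1.8)+[0,0,.09],ori(-11)),("dn",tab(1.8)+[0,0,.008],ori(-11))])
print(tab(1.8))
E
```

```text
t 35.88 p [ 0.5464 -0.2591  0.2025] q [0.7543 0.6204 0.1367 0.1657] f [0.9 0.3 0.3] w 0.0357 g 0.0 j [ 0.47  0.02 -0.04  1.94 -0.14  0.77  0.31]
mid [0.243, -0.143, -0.424, -0.004, 0.0, -0.003]
mid2 [-0.048, 0.049, -0.002, 0.145, -0.145, 0.655]
mid2 [-0.018, 0.066, -0.005, 0.145, -0.145, 0.655]
mid2 [0.015, 0.066, -0.012, 0.145, -0.145, 0.655]
abv [0.47, 0.096, 0.142, 0.0, 0.0, 0.0]
dn [0.0, 0.0, 0.273, 0.0, 0.0, 0.0]
[ 0.63300255 -0.27509191  0.18754821]
```

Emit:
drive_tool(
  increments=[
    [0.049,-0.028,-0.085,0,0,0],
    [0.097,-0.057,-0.17,0,0,0],
    [0.146,-0.086,-0.254,0,0,0],
    [0.194,-0.114,-0.34,0,0,0],
    [0.243,-0.143,-0.424,0,0,0],
  ],
)

```text
time: 36.3
ee_pos: [0.4698, -0.1695, 0.3012]
eef_rot: [0.754, 0.62, 0.137, 0.167]
ft_force: [0.3, -0.0, 0.9]
width: 0.0357
grip_force: 0.0
```

Emit:
drive_tool(
  increments=[
    [-0.048,0.049,0,0.145,-0.145,0.655],
    [-0.048,0.049,0,0.145,-0.145,0.655],
    [-0.048,0.049,0,0.145,-0.145,0.655],
    [-0.048,0.049,0,0.145,-0.145,0.655],
    [-0.048,0.049,0,0.145,-0.145,0.655],
  ],
  claw=0.3,
)

```text
time: 36.72
ee_pos: [0.4815, -0.1865, 0.3066]
eef_rot: [0.903, 0.402, 0.097, 0.118]
ft_force: [-0.4, 0.7, -0.4]
width: 0.0579
grip_force: 0.0
```

Emit:
drive_tool(
  increments=[
    [-0.018,0.066,-0.005,0.145,-0.145,0.655],
    [-0.018,0.066,-0.005,0.145,-0.145,0.655],
    [-0.018,0.066,-0.005,0.145,-0.145,0.655],
    [-0.018,0.066,-0.005,0.145,-0.145,0.655],
    [-0.018,0.066,-0.005,0.145,-0.145,0.655],
  ],
)

```text
time: 37.13
ee_pos: [0.4915, -0.2036, 0.3129]
eef_rot: [0.985, 0.156, 0.05, 0.061]
ft_force: [-1.2, -0.3, 0.4]
width: 0.0607
grip_force: 0.0
```

Emit:
drive_tool(
  increments=[
    [0.015,0.066,-0.012,0.145,-0.145,0.655],
    [0.015,0.066,-0.012,0.145,-0.145,0.655],
    [0.015,0.066,-0.012,0.145,-0.145,0.655],
    [0.015,0.066,-0.012,0.145,-0.145,0.655],
    [0.015,0.066,-0.012,0.145,-0.145,0.655],
  ],
)

```text
time: 37.55
ee_pos: [0.5012, -0.221, 0.3192]
eef_rot: [0.995, -0.101, -0.001, -0.001]
ft_force: [0.1, -0.9, 0.1]
width: 0.0612
grip_force: 0.0
```

```bash
python3 - <<'E'
from h import *
sd=camera("side").astype(int)
# crossbar strip: compare with pre-lift rows
for y in(-.03,0,.03):
    u,v=proj("side",case([0,y,.088]));v=int(round(v));print("pred u",round(u,1),"row",v,sd[v,312:340].sum(1).tolist())
for th in (1.7,1.8):
  for rr in(.105,.134,.148):
    a=np.arctan2(.010,rr)+th;q=np.hypot(rr,.010);print(th,rr,np.round(proj("side",case([.052-q*np.cos(a),0,.078+q*np.sin(a)])),1))
m=(sd[195:245,355:390].max(2)<45)
for i in range(0,50,5): 
    k=np.where(m[i])[0];print(195+i,(355+k.min(),355+k.max(),len(k)) if len(k) else None)
plan([("abv",tab(1.8)+[0,0,.09],ori(-11)),("dn",tab(1.8)+[0,0,.008],ori(-11))])
E
```

```text
pred u 324.2 row 272 [76, 71, 64, 66, 50, 72, 71, 70, 50, 69, 101, 99, 99, 101, 106, 108, 90, 75, 57, 66, 58, 67, 67, 67, 58, 63, 60, 65]
pred u 324.9 row 264 [65, 56, 84, 57, 64, 67, 67, 74, 65, 74, 62, 93, 106, 106, 99, 109, 107, 89, 68, 60, 61, 71, 59, 65, 56, 58, 71, 58]
pred u 325.5 row 257 [76, 89, 89, 95, 90, 74, 77, 88, 85, 123, 145, 102, 100, 98, 117, 104, 116, 105, 125, 161, 101, 95, 93, 88, 105, 98, 104, 96]
1.7 0.105 [362.3 228.2]
1.7 0.134 [364.9 216.1]
1.7 0.148 [366.3 210.1]
1.8 0.105 [367.1 229.7]
1.8 0.134 [371.2 217.8]
1.8 0.148 [373.2 212. ]
195 None
200 None
205 None
210 None
215 (np.int64(371), np.int64(373), 3)
220 (np.int64(368), np.int64(372), 5)
225 (np.int64(366), np.int64(370), 5)
230 (np.int64(364), np.int64(372), 9)
235 (np.int64(368), np.int64(372), 5)
240 None
t 37.6 p [ 0.5011 -0.2211  0.3191] q [ 9.95e-01 -1.00e-01 -9.00e-04 -8.00e-04] f [-0.2 -0.7 -0.6] w 0.0608 g 0.0 j [ 0.54  0.14 -0.23  1.5   0.03  1.51 -1.46]
abv [0.467, 0.089, 0.137, -0.002, 0.002, -0.011]
dn [0.0, 0.0, 0.273, 0.0, 0.0, 0.0]
```

Emit:
drive_tool(
  increments=[
    [0.094,0.018,0.02,0,0,0],
    [0.188,0.036,0.05,0,0,0],
    [0.282,0.054,0.08,0,0,0],
    [0.376,0.072,0.11,0,0,0],
    [0.467,0.089,0.137,0,0,-0.011],
  ],
)

```text
time: 38.02
ee_pos: [0.6345, -0.274, 0.2779]
eef_rot: [0.996, -0.092, 0.0, 0.0]
ft_force: [0.4, -0.1, 0.0]
width: 0.0611
grip_force: 0.0
```

Emit:
drive_tool(
  increments=[
    [0,0,0,0,0,0],
    [0,0,0,0,0,0],
    [0,0,0.07,0,0,0],
    [0,0,0.14,0,0,0],
    [0,0,0.21,0,0,0],
  ],
)

```text
time: 38.43
ee_pos: [0.6332, -0.2734, 0.2167]
eef_rot: [0.996, -0.092, 0.001, 0.0]
ft_force: [-0.2, 0.4, -0.4]
width: 0.0614
grip_force: 0.0
```

```bash
python3 - <<'E'
from h import *
plan([("dn",tab(1.8)+[0,0,.002],ori(-11))])
E
```

```text
t 38.43 p [ 0.6332 -0.2734  0.2167] q [ 9.958e-01 -9.190e-02  1.400e-03  5.000e-04] f [-0.2  0.4 -0.4] w 0.0614 g 0.0 j [ 0.49  0.49 -0.21  1.27  0.1   1.4  -1.48]
dn [0.0, 0.006, 0.09, 0.001, -0.004, 0.01]
```

Emit:
drive_tool(
  increments=[
    [0,0.005,0.03,0,0,0],
    [0,0.005,0.06,0,0,0],
    [0,0.005,0.085,0,0,0],
    [0,0.005,0.085,0,0,0],
    [0,0.005,0.085,0,0,0],
  ],
)

```text
time: 38.85
ee_pos: [0.6332, -0.275, 0.1908]
eef_rot: [0.996, -0.092, 0.0, 0.0]
ft_force: [0.2, 0.6, 0.0]
width: 0.0612
grip_force: 0.0
```

Emit:
drive_tool(
  increments=[
    [0,0,0,0,0,0],
    [0,0,0,0,0,0],
    [0,0,0,0,0,0],
    [0,0,0,0,0,0],
    [0,0,0,0,0,0],
  ],
  claw=1,
  force=20,
)

```text
time: 39.27
ee_pos: [0.6332, -0.275, 0.1902]
eef_rot: [0.996, -0.092, 0.0, -0.0]
ft_force: [0.7, 0.4, -0.2]
width: 0.0353
grip_force: 0.0
```

Emit:
drive_tool(
  increments=[
    [0,0,0,0,0,0],
    [0,0,0,0,0,0],
    [0,0,0,0,0,0],
    [0,0,0,0,0,0],
    [0,0,0,0,0,0],
  ],
)

```text
time: 39.68
ee_pos: [0.6331, -0.2747, 0.19]
eef_rot: [0.996, -0.092, -0.0, -0.0]
ft_force: [0.1, 0.2, 0.9]
width: 0.0176
grip_force: 20.0
```

```bash
python3 - <<'E'
from h import *
s=st();p=np.array(s["ee_pos"]);r=R.from_quat(s["eef_rot"]);print("off",(p-tab(1.8)).round(4))
path([(p+tab(t)-tab(1.8),r) for t in np.linspace(1.8,0,26)[1:]])
E
```

```text
t 39.68 p [ 0.6331 -0.2747  0.19  ] q [ 9.957e-01 -9.230e-02 -1.000e-04 -2.000e-04] f [0.1 0.2 0.9] w 0.0176 g 20.0 j [ 0.49  0.5  -0.21  1.3   0.1   1.35 -1.48]
off [0.0001 0.0004 0.0024]
[[-0.031, 0.0, -0.009, 0.0, 0.0, 0.0], [-0.063, 0.0, -0.015, 0.0, 0.0, 0.0], [-0.095, -0.001, -0.019, 0.0, 0.0, 0.0], [-0.127, -0.001, -0.02, 0.0, 0.0, 0.0], [-0.159, -0.001, -0.02, 0.0, 0.0, 0.0]]
[[-0.032, 0.0, 0.003, 0.0, 0.0, 0.0], [-0.064, 0.0, 0.008, 0.0, 0.0, 0.0], [-0.095, -0.001, 0.016, 0.0, 0.0, 0.0], [-0.126, -0.001, 0.026, 0.0, 0.0, 0.0], [-0.156, -0.001, 0.038, 0.0, 0.0, 0.0]]
[[-0.029, 0.0, 0.014, 0.0, 0.0, 0.0], [-0.057, 0.0, 0.03, 0.0, 0.0, 0.0], [-0.084, -0.001, 0.048, 0.0, 0.0, 0.0], [-0.109, -0.001, 0.068, 0.0, 0.0, 0.0], [-0.133, -0.001, 0.09, 0.0, 0.0, 0.0]]
[[-0.022, 0.0, 0.023, 0.0, 0.0, 0.0], [-0.043, 0.0, 0.048, 0.0, 0.0, 0.0], [-0.061, 0.0, 0.075, 0.0, 0.0, 0.0], [-0.078, -0.001, 0.102, 0.0, 0.0, 0.0], [-0.092, -0.001, 0.131, 0.0, 0.0, 0.0]]
[[-0.013, 0.0, 0.03, 0.0, 0.0, 0.0], [-0.023, 0.0, 0.06, 0.0, 0.0, 0.0], [-0.031, 0.0, 0.091, 0.0, 0.0, 0.0], [-0.037, 0.0, 0.123, 0.0, 0.0, 0.0], [-0.04, 0.0, 0.155, 0.0, 0.0, 0.0]]
```

Emit:
drive_tool(
  increments=[
    [-0.031,0,-0.009,0,0,0],
    [-0.063,0,-0.015,0,0,0],
    [-0.095,0,-0.019,0,0,0],
    [-0.127,0,-0.02,0,0,0],
    [-0.159,0,-0.02,0,0,0],
  ],
)

```text
time: 40.1
ee_pos: [0.5864, -0.2653, 0.196]
eef_rot: [0.996, -0.092, 0.001, -0.0]
ft_force: [2.9, 1.6, -2.8]
width: 0.0177
grip_force: 20.0
```

Emit:
drive_tool(
  increments=[
    [-0.032,0,0.003,0,0,0],
    [-0.064,0,0.008,0,0,0],
    [-0.095,0,0.016,0,0,0],
    [-0.126,0,0.026,0,0,0],
    [-0.156,0,0.038,0,0,0],
  ],
)

```text
time: 40.52
ee_pos: [0.5408, -0.2561, 0.185]
eef_rot: [0.996, -0.092, 0.001, -0.001]
ft_force: [3.3, 4.7, -0.4]
width: 0.0179
grip_force: 20.0
```

Emit:
drive_tool(
  increments=[
    [-0.029,0,0.014,0,0,0],
    [-0.057,0,0.03,0,0,0],
    [-0.084,0,0.048,0,0,0],
    [-0.109,0,0.068,0,0,0],
    [-0.133,0,0.09,0,0,0],
  ],
)

```text
time: 40.93
ee_pos: [0.5018, -0.2482, 0.1578]
eef_rot: [0.996, -0.091, 0.001, -0.001]
ft_force: [4.5, 7.2, -1.2]
width: 0.018
grip_force: 20.0
```

Emit:
drive_tool(
  increments=[
    [-0.022,0,0.023,0,0,0],
    [-0.043,0,0.048,0,0,0],
    [-0.061,0,0.075,0,0,0],
    [-0.078,0,0.102,0,0,0],
    [-0.092,0,0.131,0,0,0],
  ],
)

```text
time: 41.35
ee_pos: [0.4749, -0.2427, 0.1183]
eef_rot: [0.996, -0.091, 0.001, -0.001]
ft_force: [3.9, 7.6, 0.4]
width: 0.0176
grip_force: 20.0
```

Emit:
drive_tool(
  increments=[
    [-0.013,0,0.03,0,0,0],
    [-0.023,0,0.06,0,0,0],
    [-0.031,0,0.091,0,0,0],
    [-0.037,0,0.123,0,0,0],
    [-0.04,0,0.155,0,0,0],
  ],
)

```text
time: 41.77
ee_pos: [0.4641, -0.2406, 0.0725]
eef_rot: [0.996, -0.091, 0.002, -0.001]
ft_force: [1.7, 12.9, 23.9]
width: 0.0179
grip_force: 20.0
```

Emit:
drive_tool(
  increments=[
    [0,0,0.008,0,0,0],
    [0,0,0.008,0,0,0],
    [0,0,0.008,0,0,0],
    [0,0,0.008,0,0,0],
    [0,0,0.008,0,0,0],
  ],
)

```text
time: 42.18
ee_pos: [0.4643, -0.2406, 0.0708]
eef_rot: [0.996, -0.091, 0.002, -0.001]
ft_force: [2.4, 9.9, 8.3]
width: 0.0179
grip_force: 20.0
```

Shut, seated on the rim (z 0.0708 against 0.0703 when first gripped). Release, retreat, and check the lid and bowl numerically.

Emit:
drive_tool(
  increments=[
    [0,0,0,0,0,0],
    [0,0,0,0,0,0],
    [0,0,0,0,0,0],
    [0,0,0,0,0,0],
    [0,0,0,0,0,0],
  ],
  claw=0.35,
)

```text
time: 42.6
ee_pos: [0.4617, -0.2433, 0.0693]
eef_rot: [0.996, -0.093, -0.0, 0.0]
ft_force: [0.2, 0.3, 0.8]
width: 0.0431
grip_force: 0.0
```

Emit:
drive_tool(
  increments=[
    [0,0,0,0,0,0],
    [0,0,0,0,0,0],
    [0,0,-0.1,0,0,0],
    [0,0,-0.2,0,0,0],
    [0,0,-0.3,0,0,0],
  ],
)

```text
time: 43.02
ee_pos: [0.4616, -0.2428, 0.1602]
eef_rot: [0.996, -0.092, -0.001, -0.0]
ft_force: [0.7, -0.8, 0.1]
width: 0.0562
grip_force: 0.0
```

Emit:
drive_tool(
  increments=[
    [-0.07,0,-0.1,0,0,0],
    [-0.14,0,-0.2,0,0,0],
    [-0.2,0,-0.3,0,0,0],
    [-0.2,0,-0.4,0,0,0],
    [-0.2,0,-0.4,0,0,0],
  ],
)

```text
time: 43.43
ee_pos: [0.4043, -0.233, 0.2856]
eef_rot: [0.996, -0.093, 0.004, 0.002]
ft_force: [0.5, -0.5, 0.4]
width: 0.0567
grip_force: 0.0
```

```bash
python3 - <<'E'
from h import *
im=camera("top");sd=camera("side");st()
o=cv2.imread("pics/side0.png")
x=cv2.absdiff(sd,o).max(2);print("case diff side",[x[235:312,296:352].mean().round(1),(x[235:312,296:352]>40).sum()])
m=(im.min(2)>215).astype(np.uint8);m[:,:220]=0;m[:,291:]=0;m[:178]=0;m[247:]=0
n,l,S,c=cv2.connectedComponentsWithStats(m)
for i in range(1,n):
    if S[i][4]>5:
        P=onz("top",*c[i],.025);print(S[i].tolist(),np.round(P[:2]-[.5235,.282],3),round(np.hypot(*(P[:2]-[.5235,.282])),3))
E
```

```text
t 43.53 p [ 0.4035 -0.2322  0.2805] q [ 9.957e-01 -9.240e-02  1.200e-03  6.000e-04] f [-0.4 -0.1  0. ] w 0.0567 g 0.0 j [ 0.64 -0.04 -0.21  1.76 -0.01  1.42 -1.32]
case diff side [np.float64(6.7), np.int64(0)]
[227, 185, 57, 56, 2273] [-0.002  0.001] 0.002
[279, 240, 12, 7, 27] [-0.099 -0.102] 0.143
```

```bash
python3 - <<'E'
from h import *
im=camera("top");print(np.percentile(im[190:236,232:278].min(2),[10,50,80,90,95,99]))
for lo in(228,236,243):
    m=(im.min(2)>lo).astype(np.uint8);m[:,:220]=0;m[:,291:]=0;m[:178]=0;m[247:]=0
    n,l,S,c=cv2.connectedComponentsWithStats(m);print(lo)
    for i in range(1,n):
        if S[i][4]>4:
            P=onz("top",*c[i],.025)[:2]-[.5235,.282];print(" area",S[i][4],np.round(P,3),"r",round(np.hypot(*P),3))
E
```

```text
[199. 229. 232. 233. 241. 248.]
228
 area 15 [0.083 0.002] r 0.083
 area 1228 [-0.024 -0.012] r 0.027
 area 95 [ 0.043 -0.045] r 0.062
 area 8 [0.053 0.08 ] r 0.096
 area 29 [ 0.048 -0.074] r 0.088
 area 16 [0.039 0.051] r 0.064
 area 16 [0.013 0.064] r 0.065
 area 15 [-0.015  0.075] r 0.076
 area 14 [-0.051  0.055] r 0.075
236
 area 8 [0.082 0.003] r 0.082
 area 76 [ 0.042 -0.046] r 0.062
 area 8 [0.037 0.051] r 0.063
 area 8 [0.013 0.064] r 0.065
 area 9 [-0.014  0.075] r 0.076
 area 8 [-0.052  0.054] r 0.075
 area 88 [-0.085  0.015] r 0.087
243
 area 53 [ 0.042 -0.046] r 0.062
 area 62 [-0.086  0.015] r 0.087
```

Five balls and both rods are all inside the bowl, the lid is shut, and the arm is clear, so I'm handing in.

```bash
python3 -c "
from bench import *
print(close_job())"
```

```text
the job is handed in; nothing more can be done
None
```

Handed in: both rods (only two were present) are in the bowl with the five balls, the charge was stirred about 2⅓ clockwise turns at roughly 72 mm across, the stirrer is back in its cradle and the lid is shut; the petri dish, slide box and timer were left alone, and the judge's verdict was not shown.

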